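# Nest the steel measures with fanned handles and cover them

## Task

Tidy the washed steel measures into one nest on the round black pad: set the large one on the middle of the pad, then the medium one inside it, then the small one inside that, and last the steel cover on the small one. Fan the handles like a hand of cards, each turned 45 to 60 degrees on from the one below, the same way round, so that each can be taken hold of. Set every piece down, do not let it fall, and leave the single label roll and the mouse that stand among them where they are.

Things in the scene. Friction and masses are not known exactly. Their poses are not given: they have to be found in the camera images.
- large: The large measure: a wide, low, open round steel cup, loose, standing upright; outside diameter 104 mm at the rim and 92 mm at the base, 40 mm high, wall 2.5 mm, floor 4 mm thick, about 160 g. One straight level handle sticks out along the body's +x axis to 100 mm from the cup's centre: 12 mm wide, 10 mm tall, its mid-height 34 mm above the base; black grip from 60 to 100 mm out (best taken from above at 84 mm out). Origin: centre of the underside; z up.
- medium: The medium measure: as the large one but 82 mm in diameter at the rim, 72 mm at the base, 48 mm high, wall 2.5 mm, floor 4 mm thick, about 130 g. Handle along +x to 100 mm from the centre, 12 mm wide, 10 mm tall, its mid-height 45 mm above the base, black grip from 60 to 100 mm out. Nested on the large one's floor its handle passes 4 mm above the large one's rim. Origin: centre of the underside; z up.
- small: The small measure: the narrowest and tallest, 62 mm in diameter at the rim, 55 mm at the base, 60 mm high, wall 2.5 mm, floor 4 mm thick, about 110 g. Handle along +x to 100 mm from the centre, 12 mm wide, 10 mm tall, its mid-height 54 mm above the base, black grip from 60 to 100 mm out. Nested on the medium one's floor its handle passes above the medium one's rim and handle. Origin: centre of the underside; z up.
- cover: The cover: a loose round steel lid with a black knob, lying the right way up. Plug below, 44 mm in diameter and 5 mm deep, which goes into the small measure's mouth (inside diameter 57 mm); flange above it 68 mm in diameter and 4 mm thick (5 to 9 mm above the origin), which rests on the rim; knob 18 mm in diameter, from 9 to 31 mm above the origin. 60 g. Origin: centre of the plug's underside; z up.
- pad: The pad: a fixed flat round black rubber disc, 130 mm in diameter and 4 mm thick, lying on the desk. Origin: centre of its underside (on the desk); its top is 4 mm above.
- label_roll: Bystander: a loose roll of white labels standing on its end, 72 mm in diameter, 38 mm high, open core. Origin: centre of the underside.
- mouse: Bystander: a black computer mouse, 100 mm along its x, 60 mm wide, 34 mm high. Origin: centre of the underside.

How it is judged (in metres and radians):
On the way, in this order (a step that is already met when the one before it is completed fails the run):
1. the large measure stands on the pad (horizontal distance between large and pad below 0.012 m and z of large in the frame of pad between 0.002 and 0.007 m and angle between large's own z axis and vertical below 0.07 rad), for 0.2 s.
2. the medium measure stands in the large one (all of step 1 and horizontal distance between medium and large below 0.012 m and z of medium in the frame of large between 0.002 and 0.007 m and angle between medium's own z axis and vertical below 0.07 rad), for 0.2 s.
3. the small measure stands in the medium one (all of step 2 and horizontal distance between small and medium below 0.01 m and z of small in the frame of medium between 0.002 and 0.007 m and angle between small's own z axis and vertical below 0.07 rad), for 0.2 s.
4. the cover is seated on the small measure (all of step 3 and horizontal distance between cover and small below 0.009 m and z of cover in the frame of small between 0.052 and 0.058 m and angle between cover's own z axis and vertical below 0.07 rad), for 0.2 s.
At the end, for the whole second after the job is handed in: Large on the pad, medium on its floor (centres within 12 mm), small on the medium's floor (10 mm), cover seated on the small (9 mm); all upright within 4 degrees, at rest; the lines of any two handles differ by over 29 degrees (opposite handles count as one line) (all of step 4 and angle between the x axis of large and the x axis of medium, either way round above 0.5 rad and angle between the x axis of each of medium, large and the x axis of small, either way round above 0.5 rad and linear speed of each of large, medium, small, cover below 0.02 m/s); the robot touches nothing.
It fails at once if the label roll is shifted by more than 20 mm (distance of label_roll from where it was at the start of the episode above 0.02 m).
It fails at once if the mouse is shifted by more than 20 mm (distance of mouse from where it was at the start of the episode above 0.02 m).
It fails at once if a measure or the cover falls freely (faster than 0.6 m/s, a drop of some 18 mm) ((linear speed of large above 0.6 m/s and contact force between large and the fingers below 0.05 N and contact force between large and the arm below 0.05 N) or (linear speed of medium above 0.6 m/s and contact force between medium and the fingers below 0.05 N and contact force between medium and the arm below 0.05 N) or (linear speed of small above 0.6 m/s and contact force between small and the fingers below 0.05 N and contact force between small and the arm below 0.05 N) or (linear speed of cover above 0.6 m/s and contact force between cover and the fingers below 0.05 N and contact force between cover and the arm below 0.05 N)).
It also fails if it takes over 125 s, if anything falls off the work surface, if the arm or the gripper's body presses on something with over 40 N, if the wrist force passes 120 N, or if a joint passes its speed limit or range.

## Robot

A 7-joint arm with a two-finger parallel gripper is mounted at the origin on the work surface. World frame = base frame: x ahead of the robot, y to its left, z up, the work surface at z = 0. Lengths are in mm, angles in rad, forces in N, time in s.
With the tool pointing down it reaches from about 425 to 950 mm from the base axis. Payload 4.7 kg.
Tool frame: the origin (TCP) lies midway between the tips of the shut fingers; the grasp point (between the pads) lies 19 mm behind it; z points along the fingers, y is the line along which they close (so a half turn about z gives the same grasp; the last joint's range is limited). The gripper opens to 85 mm and grips with 20 to 120 N. Pads are 22 mm wide; open, the fingers measure 114 mm over their backs; the gripper's body (76 mm by 85 mm) begins 54 mm behind the grasp point. The pads swing forward as they close: fully open they stand 13 mm farther back than shut.
Start: joints at [1.091, 0.469, -0.049, 1.532, 0.024, 1.141, -0.082], TCP at [294.137, -607.565, 198.735] pointing down, gripper open.
Joint ranges: [-2.59, 2.59], [-0.33, 1.99], [-1.39, 1.29], [0.1, 2.45], [-1.04, 4.18], [0.21, 1.99], [-2.66, 2.66]. Speed limits (rad/s): [2.57, 2.57, 3.14, 3.14, 3.14, 3.14, 3.14].

## Interface

Orientations are given as a unit quaternion [w, x, y, z].
In Python, from station import get_state, snapshot, sign_off gives the robot as it stands.
- The arm moves only by the tool move_arm, never from a script. Its argument "steps" is a list of rows, each an object of numbers: "tx", "ty", "tz": the shift along the tool's x, y, z in cm; "wx", "wy", "wz": the turn, a rotation vector about the tool's x, y, z in rad; "gripper": the gripper's target within -1 to 1 (fully open at 1, half-way at 0, shut at -1). A call has 1 to 8 rows; each row is the pose to reach, as a shift and turn from the pose commanded when the call began, along the tool's axes at that moment; what a row does not reach only later rows make up. A row lasts 1/8 s, in which the tool goes at most 62.5 mm and 10.7 degrees, less where a joint would pass 70% of its speed; a pose out of reach is approached as far as the arm can. A call with a gripper value outside its range is refused whole. The fingers move at their own pace and stop on an object; the grip force is fixed at half the most. Time passes only in rows, so rows that repeat a pose let the fingers close. It gives the time, the measured TCP pose, the force, the opening and the grip force at its end, in the units of the state.
- get_state(): the state, without advancing time (a new reading comes with each control period).
- snapshot(name): name is "scene" or "top"; returns a dict with "img" (384x512x3 uint8, red, green, blue), "fovy" (degrees; the focal length in pixels is half the picture's height over the tangent of half this angle, whatever the lens; pixels are square), "cx", "cy" (the principal point, pixels), "cam_to_world" (4x4, takes a point from camera to world coordinates). Camera axes: x right, y down, z forward; pixel columns grow to the right and rows downward; lengths in mm; the calibration is good to about 2 mm. A picture is of the moment at which its call begins. There is no depth.
- sign_off(): hands the job in; it is judged then, once.
The state is a dict: "t": time; "qpos": joint angles; "joint_vel": joint speeds; "tau": joint torques, N m; "eef_pos": TCP position; "eef_rot": TCP orientation; "force": force on the tool from outside, world axes, zero at the start; "torque": the same for the moment, N m; "gripper_width": finger opening in mm; "grasp_force": force on a finger pad.
Only numpy, scipy, OpenCV 4.12 (cv2) and the standard library are available. Lean on these libraries where they do the work, as an engineer would, in place of code of your own. Each camera call takes 0.05 s, during which the arm holds its last target. There are 200 camera calls.

## Working session

There is one attempt and no reset: what is moved stays moved. The work goes in short steps, Python scripts to look and compute and a tool call to move; the robot and the scene stay as the last step left them, time stands still between calls to the robot, and variables do not carry over. Pictures are saved under pics/ and viewed, at most 14 in all, crops included, and the job is handed in when it is done.

Besides the shell and the picture viewer there is one more tool, called after "Call:" in YAML: its name, and indented under it one key for each argument. move_arm: Moves the arm, as the interface text tells. Its arguments: {"type":"object","properties":{"steps":{"type":"array","items":{"type":"object","properties":{"tx":{"type":"number"},"ty":{"type":"number"},"tz":{"type":"number"},"wx":{"type":"number"},"wy":{"type":"number"},"wz":{"type":"number"},"gripper":{"type":"number"}}}}},"required":["steps"]}

```bash
mkdir -p pics; python3 - <<'E'
from station import *
import cv2,numpy as np
for n in("scene","top"):
    s=snapshot(n); cv2.imwrite(f"pics/{n}0.png",s["img"][...,::-1]); print(n,s["fovy"],s["cx"],s["cy"],np.round(s["cam_to_world"],3).tolist())
st=get_state(); print(st)
E
```

```text
scene 48.022796488858404 254.31375454312558 188.152478329524 [[0.462, 0.733, -0.499, 1108.9], [0.887, -0.372, 0.274, -337.402], [0.015, -0.569, -0.822, 907.493], [0.0, 0.0, 0.0, 1.0]]
top 43.75684649021885 256.7885368074262 200.59382814875372 [[0.006, -0.994, 0.11, 431.531], [-1.0, -0.006, 0.004, -33.808], [-0.003, -0.11, -0.994, 1346.286], [0.0, 0.0, 0.0, 1.0]]
{'t': 0.1, 'qpos': array([ 1.09108301,  0.46940413, -0.04859401,  1.53356639,  0.02409969,
        1.14100117, -0.08230582]), 'joint_vel': array([-0.00228495, -0.0017368 ,  0.00092308, -0.00335464, -0.00076355,
        0.00022435, -0.00062619]), 'tau': array([ 3.00008860e-04, -5.11519361e+01, -4.73370776e-02, -2.38389963e+01,
        1.07531069e-02,  4.39454932e-03,  4.39616940e-05]), 'eef_pos': array([ 293.8534821 , -607.03553114,  197.74060472]), 'eef_rot': array([-8.66596321e-04,  9.74700442e-01,  2.23513410e-01, -2.30610422e-04]), 'force': array([ 1.2841125 , -0.46943634, -1.0029765 ]), 'torque': array([-0.00335769, -0.00711389,  0.00316279]), 'grasp_force': 0.0, 'gripper_width': 85.19507496992925}
```

View pics/top0.png

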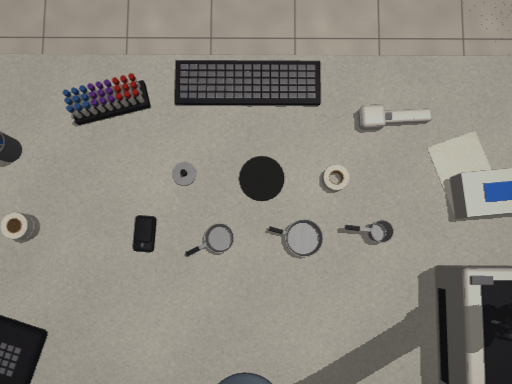

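View pics/scene0.png

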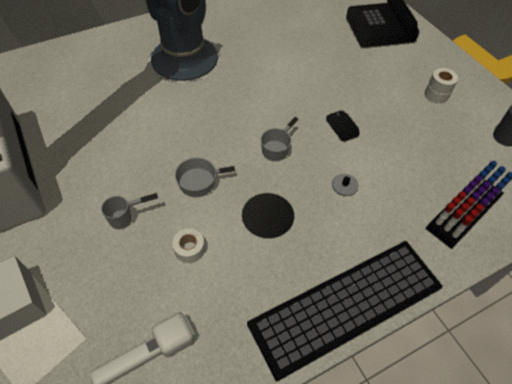

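Top view: pad (262,178), cover (184,174), medium (219,239) with its handle to the lower left, large (303,238) and small (380,232) with handles to the left, roll (336,178), mouse (145,233). The scene view agrees. Next I'll measure them with masks.

```bash
cat > h.py <<'E'
from station import *
import cv2,numpy as np
from scipy.spatial.transform import Rotation as R
def ray(s,u,v,z):
    f=192/np.tan(np.radians(s["fovy"]/2)); T=np.array(s["cam_to_world"])
    d=T[:3,:3]@[(u-s["cx"])/f,(v-s["cy"])/f,1]; o=T[:3,3]
    return (o+d*(z-o[2])/d[2])[:2]
def comps(m,lo,hi):
    n,l,st,c=cv2.connectedComponentsWithStats(m.astype(np.uint8))
    return [(st[i][4],c[i],l==i) for i in range(1,n) if lo<=st[i][4]<=hi]
def go(x,y,z,yaw):
    "row from the measured pose: TCP target mm, tool-x yaw deg (mod 180)"
    s=get_state();q=s["eef_rot"];r=R.from_quat(q,scalar_first=True);X=r.as_matrix()[:,0]
    cur=np.degrees(np.arctan2(X[1],X[0]));d=(yaw-cur+90)%180-90
    tgt=R.from_euler("z",cur+d,degrees=True)*R.from_quat([1,0,0,0])
    t=r.inv().apply(np.array([x,y,z])-s["eef_pos"])/10; w=(r.inv()*tgt).as_rotvec()
    print("yaw",round(cur,1),"eef",s["eef_pos"].round(1),"t",t.round(2),"w",w.round(3),"q7",s["qpos"][6].round(2),"wid",round(s["gripper_width"],1))
E
python3 - <<'E'
from h import *
s=snapshot("top");im=s["img"].astype(int);v=im.max(2)
print(im[239,219],im[238,303],im[280,240],im[226,303],im[232,384])
for a,c,m in comps((v<60)[140:270,130:410],8,3000):
    c=c+[130,140]; ys,xs=np.nonzero(m); print("dark",a,c.round(1),[ray(s,*c,z).round() for z in(4,20,34,45,54)])
b=im[...,2]-im[...,0]
for a,c,m in comps((b>-2)[140:270,130:410],60,3000):
    c=c+[130,140];print("steel",a,c.round(1),ray(s,*c,4).round(),ray(s,*c,40).round())
g=s["img"][140:270,130:410,::-1]
cv2.imwrite("pics/crop.png",cv2.resize(g[40:],None,fx=2.8,fy=2.8,interpolation=cv2.INTER_CUBIC))
cv2.imwrite("pics/mask.png",cv2.resize(((b>-2)*255).astype(np.uint8)[140:270,130:410],None,fx=2.8,fy=2.8))
E
```

```text
[142 140 138] [156 153 151] [155 150 140] [154 152 151] [82 81 80]
dark 1557 [261.3 178.2] [array([644., -41.]), array([642., -41.]), array([639., -41.]), array([638., -41.]), array([636., -41.])]
dark 31 [183.3 172.5] [array([659., 181.]), array([656., 178.]), array([654., 176.]), array([652., 174.]), array([651., 173.])]
dark 719 [144.3 233.3] [array([486., 287.]), array([485., 283.]), array([485., 279.]), array([484., 277.]), array([484., 275.])]
dark 110 [387.1 230.5] [array([ 498., -394.]), array([ 497., -390.]), array([ 496., -386.]), array([ 496., -383.]), array([ 495., -381.])]
dark 53 [351.7 227.7] [array([ 505., -295.]), array([ 504., -292.]), array([ 504., -289.]), array([ 503., -287.]), array([ 502., -286.])]
dark 53 [275.6 230.1] [array([497., -82.]), array([496., -81.]), array([496., -81.]), array([495., -80.]), array([495., -80.])]
dark 18 [370.7 236.2] [array([ 482., -348.]), array([ 481., -344.]), array([ 480., -341.]), array([ 480., -338.]), array([ 480., -336.])]
dark 28 [319.4 241.9] [array([ 465., -204.]), array([ 465., -202.]), array([ 464., -201.]), array([ 464., -199.]), array([ 464., -198.])]
dark 56 [192.1 251. ] [array([438., 151.]), array([437., 149.]), array([437., 147.]), array([437., 146.]), array([437., 144.])]
steel 492 [253.4 182.2] [633. -19.] [627. -19.]
steel 62 [275.9 173.4] [658. -82.] [652. -81.]
steel 688 [144.3 233.4] [486. 286.] [484. 278.]
```

View pics/crop.png

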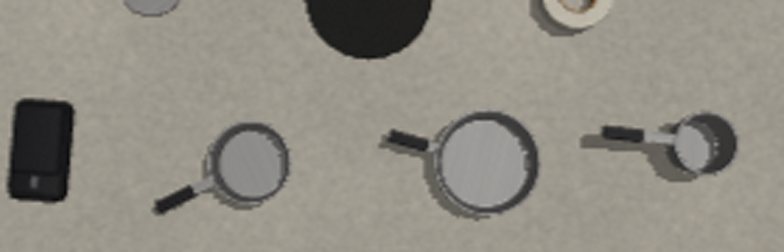

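View pics/mask.png

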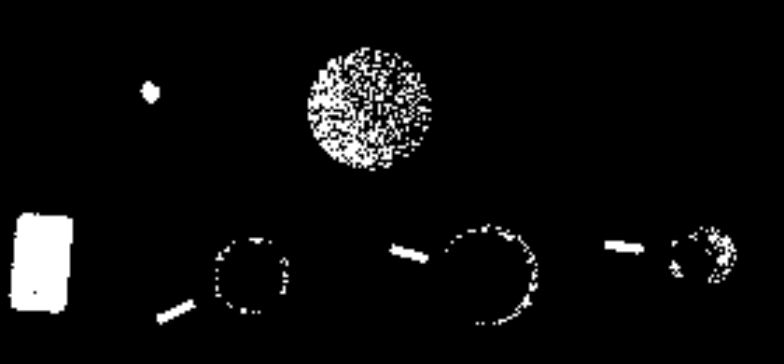

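The crop shows the three rims clearly: large centre about (487,162), medium (250,163), small (705,144) in crop pixels (÷2.8, offset 130,180). Dark grips lie to the left of each. The mask picks out the grips and pad, with partial rims.

```bash
python3 - <<'E'
from h import *
s=snapshot("top")
for n,c,g,zr,zg in(("L",(303.7,237.7),(275.6,230.1),40,38),("M",(219.1,238.5),(192.1,251),48,49),("S",(381.5,231.2),(351.7,227.7),60,58)):
    C=ray(s,*c,zr);G=ray(s,*g,zg);d=G-C;print(n,C.round(1),G.round(1),np.linalg.norm(d).round(1),np.degrees(np.arctan2(d[1],d[0])).round(1),"at84",(G+d/np.linalg.norm(d)*4).round(1))
print("pad",ray(s,261.3,178.2,4),"knob",ray(s,183.3,172.5,28))
v=snapshot("scene");m=v["img"].max(2)<60
for a,c,mm in comps(m[100:260,80:400],15,4000):
    c=c+[80,100];print(a,c.round(1),[ray(v,*c,z).round(1) for z in(4,28,38,49,58)])
E
```

```text
L [ 475.2 -157.1] [495.5 -80.6] 79.2 75.1 at84 [496.5 -76.7]
M [471.4  72.7] [437.3 145.1] 80.0 115.3 at84 [435.6 148.7]
S [ 493.2 -364.2] [ 502.2 -284.7] 79.9 83.5 at84 [ 502.6 -280.8]
pad [644.17729261 -40.97956375] knob [655.27310731 177.12003194]
612 [342.8 125.4] [array([482.4, 288.3]), array([499. , 271.7]), array([505.9, 264.7]), array([513.6, 257.1]), array([519.8, 250.9])]
35 [292.4 121.6] [array([405.1, 167.4]), array([423.8, 154. ]), array([431.5, 148.4]), array([440.1, 142.3]), array([447.1, 137.3])]
33 [284.  153.8] [array([497.2,  87. ]), array([513.5,  75.7]), array([520.2,  71. ]), array([527.7,  65.9]), array([533.8,  61.6])]
58 [226.5 169.4] [array([474.6, -74.1]), array([491.4, -81.1]), array([498.4, -84. ]), array([506.2, -87.2]), array([512.5, -89.8])]
21 [177.7 175.1] [array([ 434.5, -194.9]), array([ 452.4, -198.7]), array([ 459.9, -200.2]), array([ 468.1, -202. ]), array([ 474.8, -203.4])]
60 [345.7 181. ] [array([647.9, 184.8]), array([660.1, 170.9]), array([665.2, 165.1]), array([670.9, 158.8]), array([675.4, 153.6])]
24 [209.6 187.2] [array([ 506.7, -136.8]), array([ 522.7, -142.1]), array([ 529.4, -144.3]), array([ 536.7, -146.8]), array([ 542.7, -148.8])]
73 [148.6 197.5] [array([ 466.4, -285.5]), array([ 483.5, -286.8]), array([ 490.6, -287.4]), array([ 498.4, -288.1]), array([ 504.8, -288.6])]
1791 [267.7 215.3] [array([647.3, -44.8]), array([659.5, -52.6]), array([664.6, -55.8]), array([670.3, -59.4]), array([674.9, -62.3])]
85 [106.7 209. ] [array([ 452.2, -388.1]), array([ 469.6, -386.7]), array([ 476.9, -386.2]), array([ 484.9, -385.5]), array([ 491.4, -385. ])]
94 [126.3 217.8] [array([ 497.9, -353.1]), array([ 514.1, -352.7]), array([ 520.9, -352.5]), array([ 528.3, -352.3]), array([ 534.4, -352.2])]
188 [387.6 253.5] [array([864.2, 153.9]), array([870.7, 140.8]), array([873.4, 135.4]), array([876.4, 129.4]), array([878.9, 124.5])]
```

```bash
python3 -c "
from h import *
go(496.5,-76.7,110,75)"
```

```text
yaw 25.8 eef [ 294.  -607.3  198.2] t [ 41.35 -38.93   8.86] w [-0.001 -0.    -0.858] q7 -0.08 wid 85.4
```

Call:
move_arm:
  steps:
    - {"tx":5.2,"ty":-4.9,"tz":0,"wz":-0.11,"gripper":0.3}
    - {"tx":10.3,"ty":-9.7,"tz":0,"wz":-0.21,"gripper":0.3}
    - {"tx":15.5,"ty":-14.6,"tz":0,"wz":-0.32,"gripper":0.3}
    - {"tx":20.6,"ty":-19.4,"tz":0,"wz":-0.43,"gripper":0.3}
    - {"tx":25.8,"ty":-24.3,"tz":0,"wz":-0.54,"gripper":0.3}
    - {"tx":31,"ty":-29.2,"tz":2,"wz":-0.64,"gripper":0.3}
    - {"tx":36.2,"ty":-34,"tz":5,"wz":-0.75,"gripper":0.3}
    - {"tx":41.35,"ty":-38.93,"tz":8.86,"wz":-0.858,"gripper":0.3}

```text
invalid input
```

```bash
python3 -c "
from h import *
go(496.5,-76.7,17,75)"
```

```text
yaw 25.8 eef [ 294.  -607.3  198.2] t [ 41.35 -38.92  18.16] w [-0.001 -0.    -0.858] q7 -0.08 wid 85.4
```

Call:
move_arm:
  steps:
    - {"tx":20.6,"ty":-19.4,"tz":0,"wx":0,"wy":0,"wz":-0.43,"gripper":0.3}
    - {"tx":20.6,"ty":-19.4,"tz":0,"wx":0,"wy":0,"wz":-0.43,"gripper":0.3}

```text
t: 0.5
eef_pos: [338.9, -489.6, 198.4]
eef_rot: [-0.0, 0.915, 0.403, 0.0]
force: [1.4, 0.9, -0.4]
gripper_width: 55.7
grasp_force: 0.0
```

```bash
python3 -c "
from h import *
go(496.5,-76.7,110,75)"
```

```text
yaw 47.6 eef [ 338.9 -489.6  198.4] t [ 41.11 -16.22   8.84] w [ 0.    -0.    -0.479] q7 0.1 wid 55.7
```

Call:
move_arm:
  steps:
    - {"tx":41.1,"ty":-16.2,"tz":0,"wx":0,"wy":0,"wz":-0.48,"gripper":0.3}
    - {"tx":41.1,"ty":-16.2,"tz":0,"wx":0,"wy":0,"wz":-0.48,"gripper":0.3}
    - {"tx":41.1,"ty":-16.2,"tz":0,"wx":0,"wy":0,"wz":-0.48,"gripper":0.3}
    - {"tx":41.1,"ty":-16.2,"tz":0,"wx":0,"wy":0,"wz":-0.48,"gripper":0.3}
    - {"tx":41.1,"ty":-16.2,"tz":4,"wx":0,"wy":0,"wz":-0.48,"gripper":0.3}
    - {"tx":41.1,"ty":-16.2,"tz":8.8,"wx":0,"wy":0,"wz":-0.48,"gripper":0.3}
    - {"tx":41.1,"ty":-16.2,"tz":8.8,"wx":0,"wy":0,"wz":-0.48,"gripper":0.3}
    - {"tx":41.1,"ty":-16.2,"tz":8.8,"wx":0,"wy":0,"wz":-0.48,"gripper":0.3}

```text
t: 1.5
eef_pos: [498.1, -75.0, 109.3]
eef_rot: [-0.001, 0.793, 0.609, -0.0]
force: [0.3, -0.0, 0.4]
gripper_width: 55.6
grasp_force: 0.0
```

```bash
python3 -c "
from h import *
go(496.5,-76.7,16,75)"
```

```text
yaw 75.1 eef [498.1 -75.  109.3] t [-0.21 -0.09  9.33] w [-0.002 -0.001  0.002] q7 -0.39 wid 55.6
```

Call:
move_arm:
  steps:
    - {"tx":-0.2,"ty":-0.1,"tz":4,"wx":0,"wy":0,"wz":0,"gripper":0.3}
    - {"tx":-0.2,"ty":-0.1,"tz":7,"wx":0,"wy":0,"wz":0,"gripper":0.3}
    - {"tx":-0.2,"ty":-0.1,"tz":9.3,"wx":0,"wy":0,"wz":0,"gripper":0.3}
    - {"tx":-0.2,"ty":-0.1,"tz":9.3,"wx":0,"wy":0,"wz":0,"gripper":0.3}
    - {"tx":-0.2,"ty":-0.1,"tz":9.3,"wx":0,"wy":0,"wz":0,"gripper":-0.4}
    - {"tx":-0.2,"ty":-0.1,"tz":9.3,"wx":0,"wy":0,"wz":0,"gripper":-1}
    - {"tx":-0.2,"ty":-0.1,"tz":9.3,"wx":0,"wy":0,"wz":0,"gripper":-1}
    - {"tx":-0.2,"ty":-0.1,"tz":9.3,"wx":0,"wy":0,"wz":0,"gripper":-1}

```text
t: 2.5
eef_pos: [497.1, -80.6, 18.2]
eef_rot: [0.0, 0.794, 0.607, 0.0]
force: [0.1, 0.2, 0.3]
gripper_width: -0.1
grasp_force: 0.0
```

Call:
move_arm:
  steps:
    - {"tx":0,"ty":0,"tz":0,"wx":0,"wy":0,"wz":0,"gripper":-1}
    - {"tx":0,"ty":0,"tz":-1,"wx":0,"wy":0,"wz":0,"gripper":-1}
    - {"tx":0,"ty":0,"tz":-3,"wx":0,"wy":0,"wz":0,"gripper":-1}
    - {"tx":0,"ty":0,"tz":-5,"wx":0,"wy":0,"wz":0,"gripper":-1}
    - {"tx":0,"ty":0,"tz":-6,"wx":0,"wy":0,"wz":0,"gripper":-1}
    - {"tx":0,"ty":0,"tz":-6,"wx":0,"wy":0,"wz":0,"gripper":-1}

```text
t: 3.25
eef_pos: [497.3, -80.6, 78.5]
eef_rot: [0.001, 0.794, 0.607, 0.001]
force: [-0.1, -0.3, -1.1]
gripper_width: 0.1
grasp_force: 0.0
```

```bash
python3 - <<'E'
from h import *
a=np.radians(38);p=np.array([644.2,-41])+84*np.array([np.cos(a),np.sin(a)])
go(*p,76,38)
s=snapshot("scene");cv2.imwrite("pics/l.png",s["img"][80:280,80:400,::-1].repeat(2,0).repeat(2,1))
s=snapshot("top");cv2.imwrite("pics/l2.png",s["img"][140:280,130:410,::-1].repeat(2,0).repeat(2,1))
E
```

```text
yaw 74.8 eef [497.3 -80.6  78.5] t [14.4  18.17  0.28] w [ 0.002 -0.001  0.642] q7 -0.41 wid 0.1
```

View pics/l.png

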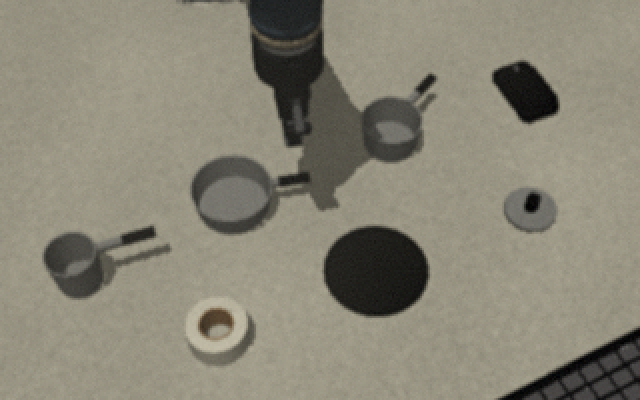

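The scene crop shows the gripper shut and empty at about (295,140), with the large measure still standing, its grip at (293,180). I need to see where the tool really was.

View pics/l2.png

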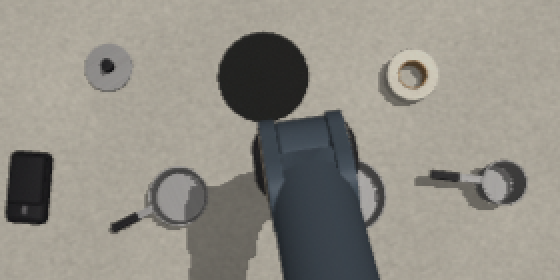

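```bash
python3 - <<'E'
from h import *
st=get_state();P=st["eef_pos"]
for n in("scene","top"):
    s=snapshot(n);T=np.array(s["cam_to_world"]);f=192/np.tan(np.radians(s["fovy"]/2))
    for dz in (0,19):
        c=T[:3,:3].T@(P+[0,0,dz]-T[:3,3]);print(n,dz,f*c[:2]/c[2]+[s["cx"],s["cy"]])
    for a,c,m in comps((s["img"].max(2)<60)[100:270,80:410],20,90): print((c+[80,100]).round(1),a)
E
```

```text
scene 0 [226.74854724 158.56523819]
scene 19 [226.45442561 153.65533331]
[292.3 121.7] 36
[262.9 138.7] 22
[264.3 151.5] 37
[284.2 153.4] 27
[227.3 169.2] 69
[345.6 181.1] 58
[209.5 187.4] 22
[148.4 197.5] 71
[106.  209.6] 58
[127.4 216.7] 60
top 0 [276.11583776 229.05900385]
top 19 [276.38442386 228.68895469]
[183.4 172.6] 30
[294.  205.2] 22
[306.8 214.7] 38
[352.1 227.8] 47
[388.3 235.1] 45
[192. 251.] 55
```

```bash
python3 - <<'E'
from h import *
s=snapshot("scene");g=s["img"][90:190,170:290,::-1]
cv2.imwrite("pics/z.png",cv2.resize(cv2.convertScaleAbs(g,alpha=1.6,beta=20),None,fx=6,fy=6,interpolation=cv2.INTER_NEAREST))
st=get_state();print(st["eef_pos"],st["qpos"].round(3),st["gripper_width"])
E
```

```text
[496.20158944 -80.4456045   77.01718757] [ 0.449  0.382 -0.456  2.036  0.236  0.775 -0.413] 0.4241398623619448
```

View pics/z.png

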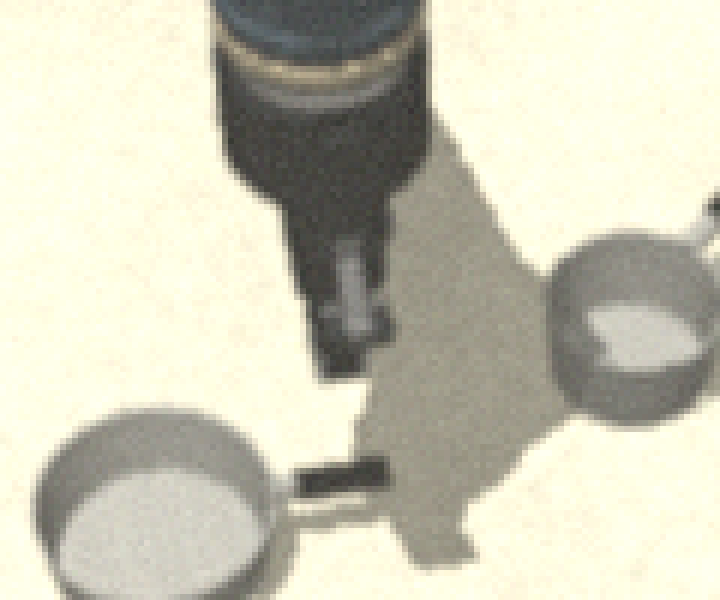

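The zoom shows the shut fingertip at pixel (226.7,152.5), about 6 px above where the reported TCP projects. The tips are probably about 20 mm higher than reported, so they closed just over the handle. I'll check by touching off on the bare desk.

Call:
move_arm:
  steps:
    - {"tx":6.6,"ty":1.6,"tz":0,"wx":0,"wy":0,"wz":0,"gripper":-1}
    - {"tx":6.6,"ty":1.6,"tz":2,"wx":0,"wy":0,"wz":0,"gripper":-1}
    - {"tx":6.6,"ty":1.6,"tz":5,"wx":0,"wy":0,"wz":0,"gripper":-1}
    - {"tx":6.6,"ty":1.6,"tz":6,"wx":0,"wy":0,"wz":0,"gripper":-1}
    - {"tx":6.6,"ty":1.6,"tz":6.7,"wx":0,"wy":0,"wz":0,"gripper":-1}
    - {"tx":6.6,"ty":1.6,"tz":7.0,"wx":0,"wy":0,"wz":0,"gripper":-1}
    - {"tx":6.6,"ty":1.6,"tz":7.2,"wx":0,"wy":0,"wz":0,"gripper":-1}
    - {"tx":6.6,"ty":1.6,"tz":7.2,"wx":0,"wy":0,"wz":0,"gripper":-1}

```text
t: 4.5
eef_pos: [529.8, -21.1, 6.1]
eef_rot: [0.0, 0.794, 0.607, 0.0]
force: [0.3, 0.0, 1.1]
gripper_width: -0.1
grasp_force: 0.0
```

```bash
python3 - <<'E'
from h import *
st=get_state();P=st["eef_pos"];print(P)
for n in("scene","top"):
    s=snapshot(n);T=np.array(s["cam_to_world"]);f=192/np.tan(np.radians(s["fovy"]/2))
    c=T[:3,:3].T@(P-T[:3,3]);u,v=f*c[:2]/c[2]+[s["cx"],s["cy"]];print(n,u,v)
    if n=="scene":
        g=s["img"][90:190,190:310,::-1].copy()
        cv2.imwrite("pics/z2.png",cv2.resize(cv2.convertScaleAbs(g,alpha=1.6,beta=20),None,fx=6,fy=6,interpolation=cv2.INTER_NEAREST))
E
```

```text
[529.80025216 -21.12437162   6.11566184]
scene 254.07775232376727 176.6799053006417
top 254.03101678747126 218.3094375993891
```

View pics/z2.png

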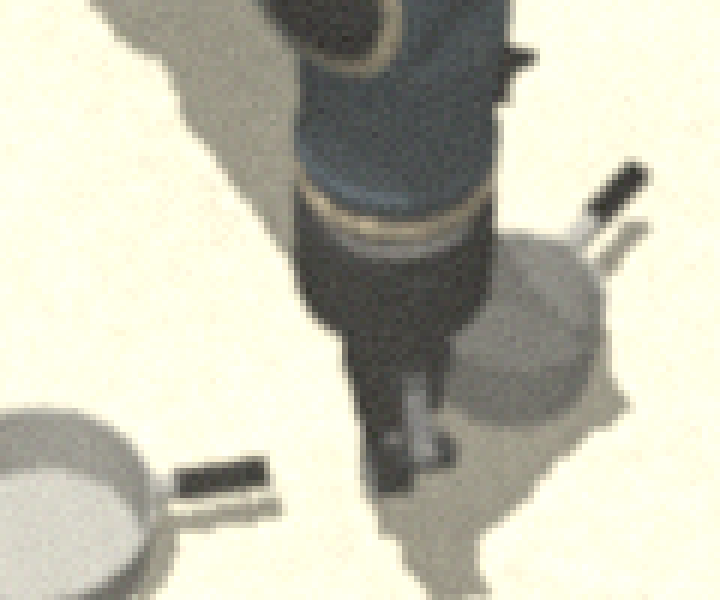

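Tip at about (255.3,172.2), again about 5 px high, and there is no contact at a reported z of 6. I'll keep descending gently.

Call:
move_arm:
  steps:
    - {"tx":0,"ty":0,"tz":0.4,"wx":0,"wy":0,"wz":0,"gripper":-1}
    - {"tx":0,"ty":0,"tz":0.6,"wx":0,"wy":0,"wz":0,"gripper":-1}
    - {"tx":0,"ty":0,"tz":0.6,"wx":0,"wy":0,"wz":0,"gripper":-1}

```text
t: 4.97
eef_pos: [529.3, -21.0, -0.5]
eef_rot: [-0.0, 0.794, 0.608, -0.0]
force: [0.4, -0.2, -0.4]
gripper_width: 0.1
grasp_force: 0.0
```

Call:
move_arm:
  steps:
    - {"tx":0,"ty":0,"tz":0.3,"wx":0,"wy":0,"wz":0,"gripper":-1}
    - {"tx":0,"ty":0,"tz":0.3,"wx":0,"wy":0,"wz":0,"gripper":-1}

```text
t: 5.22
eef_pos: [529.3, -21.0, -3.5]
eef_rot: [-0.0, 0.794, 0.607, -0.0]
force: [0.1, -0.0, -0.3]
gripper_width: 0.2
grasp_force: 0.0
```

Reported z is now below the desk with no contact, so the bias is real.

Call:
move_arm:
  steps:
    - {"tx":0,"ty":0,"tz":0.3,"wx":0,"wy":0,"wz":0,"gripper":-1}
    - {"tx":0,"ty":0,"tz":0.6,"wx":0,"wy":0,"wz":0,"gripper":-1}
    - {"tx":0,"ty":0,"tz":0.6,"wx":0,"wy":0,"wz":0,"gripper":-1}

```text
t: 5.6
eef_pos: [529.2, -21.0, -9.6]
eef_rot: [-0.0, 0.794, 0.608, -0.0]
force: [-1.1, 0.3, -0.1]
gripper_width: -0.0
grasp_force: 0.0
```

Call:
move_arm:
  steps:
    - {"tx":0,"ty":0,"tz":0.3,"wx":0,"wy":0,"wz":0,"gripper":-1}
    - {"tx":0,"ty":0,"tz":0.3,"wx":0,"wy":0,"wz":0,"gripper":-1}

```text
t: 5.85
eef_pos: [529.3, -21.0, -12.5]
eef_rot: [-0.0, 0.794, 0.608, -0.0]
force: [-0.1, -0.6, -0.2]
gripper_width: 0.4
grasp_force: 0.0
```

Call:
move_arm:
  steps:
    - {"tx":0,"ty":0,"tz":0.2,"wx":0,"wy":0,"wz":0,"gripper":-1}
    - {"tx":0,"ty":0,"tz":0.2,"wx":0,"wy":0,"wz":0,"gripper":-1}

```text
t: 6.1
eef_pos: [529.4, -21.0, -14.4]
eef_rot: [-0.0, 0.794, 0.607, -0.0]
force: [-0.7, 0.1, -0.4]
gripper_width: -0.1
grasp_force: 0.0
```

Call:
move_arm:
  steps:
    - {"tx":0,"ty":0,"tz":0.2,"wx":0,"wy":0,"wz":0,"gripper":-1}
    - {"tx":0,"ty":0,"tz":0.2,"wx":0,"wy":0,"wz":0,"gripper":-1}

```text
t: 6.35
eef_pos: [529.4, -21.0, -16.4]
eef_rot: [-0.0, 0.794, 0.607, -0.0]
force: [-0.4, 0.1, 0.1]
gripper_width: 0.1
grasp_force: 0.0
```

Call:
move_arm:
  steps:
    - {"tx":0,"ty":0,"tz":0.2,"wx":0,"wy":0,"wz":0,"gripper":-1}
    - {"tx":0,"ty":0,"tz":0.2,"wx":0,"wy":0,"wz":0,"gripper":-1}

```text
t: 6.6
eef_pos: [529.4, -21.0, -18.5]
eef_rot: [-0.0, 0.794, 0.608, -0.0]
force: [-0.2, 0.6, -0.0]
gripper_width: -0.3
grasp_force: 0.0
```

Call:
move_arm:
  steps:
    - {"tx":0,"ty":0,"tz":0.2,"wx":0,"wy":0,"wz":0,"gripper":-1}
    - {"tx":0,"ty":0,"tz":0.2,"wx":0,"wy":0,"wz":0,"gripper":-1}

```text
t: 6.85
eef_pos: [529.4, -21.0, -20.5]
eef_rot: [-0.0, 0.794, 0.607, -0.0]
force: [-0.8, -0.5, 0.3]
gripper_width: -0.1
grasp_force: 0.0
```

Call:
move_arm:
  steps:
    - {"tx":0,"ty":0,"tz":0.15,"wx":0,"wy":0,"wz":0,"gripper":-1}
    - {"tx":0,"ty":0,"tz":0.15,"wx":0,"wy":0,"wz":0,"gripper":-1}

```text
t: 7.1
eef_pos: [529.4, -21.0, -21.9]
eef_rot: [-0.0, 0.794, 0.607, -0.0]
force: [-0.2, -0.3, -0.4]
gripper_width: -0.2
grasp_force: 0.0
```

```bash
python3 - <<'E'
from h import *
st=get_state();P=st["eef_pos"];print(P,st["force"])
s=snapshot("scene");T=np.array(s["cam_to_world"]);f=192/np.tan(np.radians(s["fovy"]/2))
for dz in(0,20,25):
    c=T[:3,:3].T@(P+[0,0,dz]-T[:3,3]);print(f*c[:2]/c[2]+[s["cx"],s["cy"]])
g=s["img"][140:200,210:300,::-1]
cv2.imwrite("pics/z3.png",cv2.resize(cv2.convertScaleAbs(g,alpha=1.6,beta=20),None,fx=8,fy=8,interpolation=cv2.INTER_NEAREST))
E
```

```text
[529.40831503 -21.01412448 -21.90353307] [-0.20017609 -0.27598238 -0.4193588 ]
[253.89074823 182.81586879]
[254.0006868  178.37344203]
[254.02867621 177.24243864]
```

View pics/z3.png

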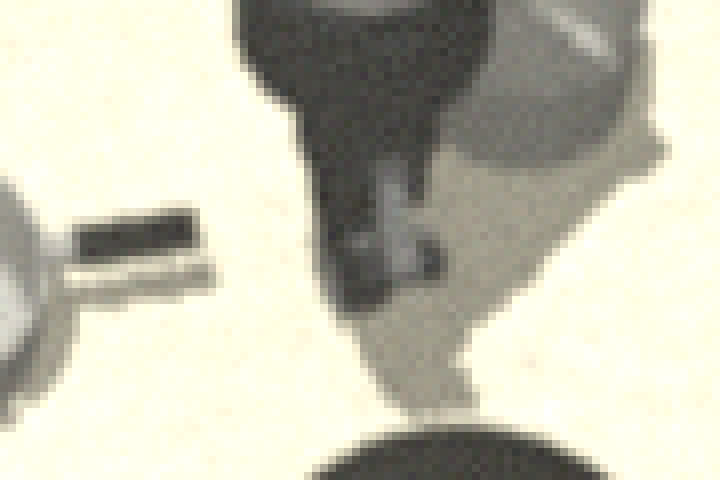

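The tip is at about (255,178.7), which fits a true height of about 0 (offset about 20–23 mm), so it should be nearly touching.

Call:
move_arm:
  steps:
    - {"tx":0,"ty":0,"tz":0.15,"wx":0,"wy":0,"wz":0,"gripper":-1}
    - {"tx":0,"ty":0,"tz":0.15,"wx":0,"wy":0,"wz":0,"gripper":-1}

```text
t: 7.4
eef_pos: [529.4, -21.0, -23.4]
eef_rot: [-0.0, 0.794, 0.607, -0.0]
force: [0.3, 0.0, 0.7]
gripper_width: 0.2
grasp_force: 0.0
```

Call:
move_arm:
  steps:
    - {"tx":0,"ty":0,"tz":0.15,"wx":0,"wy":0,"wz":0,"gripper":-1}
    - {"tx":0,"ty":0,"tz":0.15,"wx":0,"wy":0,"wz":0,"gripper":-1}

```text
t: 7.65
eef_pos: [529.4, -21.0, -24.9]
eef_rot: [-0.0, 0.794, 0.608, -0.0]
force: [0.4, -1.1, 0.5]
gripper_width: -0.3
grasp_force: 0.0
```

Call:
move_arm:
  steps:
    - {"tx":0,"ty":0,"tz":0.15,"wx":0,"wy":0,"wz":0,"gripper":-1}
    - {"tx":0,"ty":0,"tz":0.15,"wx":0,"wy":0,"wz":0,"gripper":-1}

```text
t: 7.9
eef_pos: [529.4, -21.0, -26.4]
eef_rot: [-0.0, 0.794, 0.608, -0.0]
force: [-0.2, -0.3, -0.9]
gripper_width: -0.2
grasp_force: 0.0
```

Call:
move_arm:
  steps:
    - {"tx":0,"ty":0,"tz":0.15,"wx":0,"wy":0,"wz":0,"gripper":-1}
    - {"tx":0,"ty":0,"tz":0.15,"wx":0,"wy":0,"wz":0,"gripper":-1}

```text
t: 8.15
eef_pos: [529.4, -21.0, -27.9]
eef_rot: [-0.0, 0.794, 0.608, -0.0]
force: [-0.2, 0.3, 0.7]
gripper_width: -0.0
grasp_force: 0.0
```

Call:
move_arm:
  steps:
    - {"tx":0,"ty":0,"tz":0.15,"wx":0,"wy":0,"wz":0,"gripper":-1}
    - {"tx":0,"ty":0,"tz":0.15,"wx":0,"wy":0,"wz":0,"gripper":-1}

```text
t: 8.4
eef_pos: [529.4, -21.0, -29.4]
eef_rot: [-0.0, 0.794, 0.607, -0.0]
force: [-0.5, -0.4, 0.7]
gripper_width: -0.1
grasp_force: 0.0
```

```bash
python3 - <<'E'
from h import *
st=get_state();print(st["eef_pos"],st["force"],st["tau"].round(2))
E
```

```text
[529.38452264 -20.9993882  -29.40105419] [-0.50523049 -0.41037997  0.70431802] [-1.000e-02 -4.509e+01 -4.130e+00 -1.353e+01  1.000e-02 -1.000e-02
 -0.000e+00]
```

Call:
move_arm:
  steps:
    - {"tx":0,"ty":0,"tz":0.15,"wx":0,"wy":0,"wz":0,"gripper":-1}
    - {"tx":0,"ty":0,"tz":0.15,"wx":0,"wy":0,"wz":0,"gripper":-1}

```text
t: 8.65
eef_pos: [529.4, -21.0, -30.9]
eef_rot: [-0.0, 0.794, 0.607, -0.0]
force: [-0.0, 0.9, -0.4]
gripper_width: -0.1
grasp_force: 0.0
```

Call:
move_arm:
  steps:
    - {"tx":0,"ty":0,"tz":0.15,"wx":0,"wy":0,"wz":0,"gripper":-1}
    - {"tx":0,"ty":0,"tz":0.15,"wx":0,"wy":0,"wz":0,"gripper":-1}

```text
t: 8.9
eef_pos: [529.5, -21.0, -32.4]
eef_rot: [-0.0, 0.794, 0.607, -0.0]
force: [0.6, 0.5, -0.3]
gripper_width: 0.0
grasp_force: 0.0
```

Call:
move_arm:
  steps:
    - {"tx":0,"ty":0,"tz":0.15,"wx":0,"wy":0,"wz":0,"gripper":-1}
    - {"tx":0,"ty":0,"tz":0.15,"wx":0,"wy":0,"wz":0,"gripper":-1}

```text
t: 9.15
eef_pos: [529.6, -21.0, -32.5]
eef_rot: [0.0, 0.794, 0.608, -0.0]
force: [-2.8, -0.3, 11.4]
gripper_width: -0.2
grasp_force: 5.9
```

Contact comes at a reported z of −32.5, so true z is about 32 mm above reported. Now regrasp the large measure with that correction.

Call:
move_arm:
  steps:
    - {"tx":0,"ty":0,"tz":-3,"wx":0,"wy":0,"wz":0,"gripper":-1}
    - {"tx":0,"ty":0,"tz":-7,"wx":0,"wy":0,"wz":0,"gripper":0.3}
    - {"tx":-6.2,"ty":-1.7,"tz":-9,"wx":0,"wy":0,"wz":0,"gripper":0.3}
    - {"tx":-6.2,"ty":-1.7,"tz":-9,"wx":0,"wy":0,"wz":0,"gripper":0.3}
    - {"tx":-6.2,"ty":-1.7,"tz":-9,"wx":0,"wy":0,"wz":0,"gripper":0.3}

```text
t: 9.78
eef_pos: [496.8, -76.8, 56.3]
eef_rot: [0.0, 0.795, 0.607, 0.0]
force: [1.0, -0.7, 0.3]
gripper_width: 55.6
grasp_force: 0.0
```

```bash
python3 -c "
from h import *
go(496.5,-76.7,-16,75)"
```

```text
yaw 74.7 eef [496.8 -76.8  56.3] t [ 0.   -0.04  7.23] w [ 0.001  0.    -0.005] q7 -0.45 wid 55.6
```

Call:
move_arm:
  steps:
    - {"tx":0,"ty":0,"tz":4,"wx":0,"wy":0,"wz":-0.005,"gripper":0.3}
    - {"tx":0,"ty":0,"tz":6,"wx":0,"wy":0,"wz":-0.005,"gripper":0.3}
    - {"tx":0,"ty":0,"tz":7.2,"wx":0,"wy":0,"wz":-0.005,"gripper":0.3}
    - {"tx":0,"ty":0,"tz":7.2,"wx":0,"wy":0,"wz":-0.005,"gripper":-0.4}
    - {"tx":0,"ty":0,"tz":7.2,"wx":0,"wy":0,"wz":-0.005,"gripper":-1}
    - {"tx":0,"ty":0,"tz":7.2,"wx":0,"wy":0,"wz":-0.005,"gripper":-1}
    - {"tx":0,"ty":0,"tz":7.2,"wx":0,"wy":0,"wz":-0.005,"gripper":-1}
    - {"tx":0,"ty":0,"tz":7.2,"wx":0,"wy":0,"wz":-0.005,"gripper":-1}

```text
t: 10.78
eef_pos: [497.7, -76.2, -15.1]
eef_rot: [0.001, 0.793, 0.61, 0.001]
force: [0.6, 1.4, 3.7]
gripper_width: 10.5
grasp_force: 60.5
```

Call:
move_arm:
  steps:
    - {"tx":0,"ty":0,"tz":-0.5,"wx":0,"wy":0,"wz":0,"gripper":-1}
    - {"tx":0,"ty":0,"tz":-2,"wx":0,"wy":0,"wz":0,"gripper":-1}
    - {"tx":0,"ty":0,"tz":-4,"wx":0,"wy":0,"wz":0,"gripper":-1}
    - {"tx":0,"ty":0,"tz":-5,"wx":0,"wy":0,"wz":0,"gripper":-1}
    - {"tx":0,"ty":0,"tz":-5,"wx":0,"wy":0,"wz":0,"gripper":-1}

```text
t: 11.4
eef_pos: [497.4, -76.6, 35.1]
eef_rot: [0.001, 0.793, 0.609, 0.001]
force: [-0.0, -0.7, -1.6]
gripper_width: 10.8
grasp_force: 59.9
```

```bash
python3 - <<'E'
from h import *
a=np.radians(38);p=np.array([644.2,-41])+84*np.array([np.cos(a),np.sin(a)])
go(*p,35,38)
E
```

```text
yaw 75.1 eef [497.4 -76.6  35.1] t [13.92 18.34  0.04] w [ 0.002 -0.001  0.647] q7 -0.47 wid 10.8
```

Call:
move_arm:
  steps:
    - {"tx":2.8,"ty":3.7,"tz":0,"wx":0,"wy":0,"wz":0.13,"gripper":-1}
    - {"tx":5.6,"ty":7.3,"tz":0,"wx":0,"wy":0,"wz":0.26,"gripper":-1}
    - {"tx":8.3,"ty":11,"tz":0,"wx":0,"wy":0,"wz":0.39,"gripper":-1}
    - {"tx":11.1,"ty":14.7,"tz":0,"wx":0,"wy":0,"wz":0.52,"gripper":-1}
    - {"tx":13.9,"ty":18.3,"tz":0,"wx":0,"wy":0,"wz":0.647,"gripper":-1}
    - {"tx":13.9,"ty":18.3,"tz":0,"wx":0,"wy":0,"wz":0.647,"gripper":-1}
    - {"tx":13.9,"ty":18.3,"tz":0,"wx":0,"wy":0,"wz":0.647,"gripper":-1}

```text
t: 12.28
eef_pos: [708.1, 10.6, 32.8]
eef_rot: [-0.0, 0.945, 0.326, -0.002]
force: [0.3, -0.5, -2.2]
gripper_width: 10.8
grasp_force: 59.9
```

```bash
python3 - <<'E'
from h import *
a=np.radians(38);p=np.array([644.2,-41])+84*np.array([np.cos(a),np.sin(a)])
go(*p,-12,38)
s=snapshot("scene");t=snapshot("top")
g=np.hstack([s["img"][160:270,190:330],t["img"][130:240,200:340]])[...,::-1]
cv2.imwrite("pics/p1.png",cv2.resize(cv2.convertScaleAbs(g,alpha=1.4),None,fx=2.8,fy=2.8,interpolation=cv2.INTER_CUBIC))
E
```

```text
yaw 38.1 eef [708.1  10.6  32.8] t [0.2  0.14 4.48] w [-0.001  0.003  0.001] q7 -1.14 wid 10.8
```

View pics/p1.png

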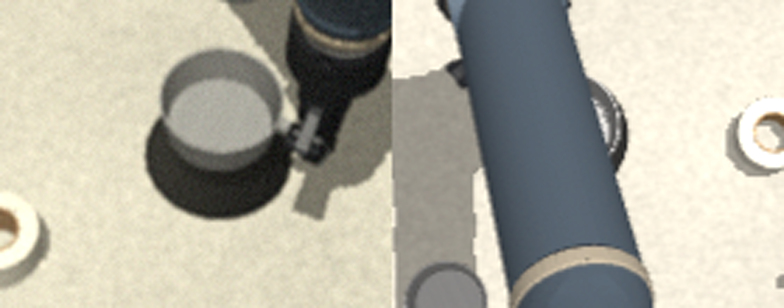

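The large measure hangs level above the pad; in the scene panel its rim centre is at about (222,98), i.e. pixel (269.3,195). The arm hides it in the top view.

```bash
python3 - <<'E'
from h import *
s=snapshot("scene")
for z in(86,88,90): print(ray(s,269.3,195,z),ray(s,160/2.8+190,195,z),ray(s,284/2.8+190,195,z))
print("pad",ray(s,267.7,215.3,4))
E
```

```text
[643.09290851 -42.03236668] [620.07530686 -87.34399832] [666.12389934   3.30562244]
[644.22695796 -42.75147114] [621.26539478 -87.95278744] [667.20187774   2.47613848]
[645.36100741 -43.47057559] [622.4554827  -88.56157657] [668.27985613   1.64665453]
pad [647.21452531 -44.65381565]
```

Call:
move_arm:
  steps:
    - {"tx":0.3,"ty":0.1,"tz":1,"wx":0,"wy":0,"wz":0,"gripper":-1}
    - {"tx":0.3,"ty":0.1,"tz":2.5,"wx":0,"wy":0,"wz":0,"gripper":-1}
    - {"tx":0.3,"ty":0.1,"tz":3.5,"wx":0,"wy":0,"wz":0,"gripper":-1}
    - {"tx":0.3,"ty":0.1,"tz":4,"wx":0,"wy":0,"wz":0,"gripper":-1}
    - {"tx":0.3,"ty":0.1,"tz":4,"wx":0,"wy":0,"wz":0,"gripper":-1}

```text
t: 13.05
eef_pos: [712.1, 12.0, -6.4]
eef_rot: [-0.0, 0.945, 0.326, -0.0]
force: [-0.7, -0.3, -1.2]
gripper_width: 10.6
grasp_force: 59.9
```

Call:
move_arm:
  steps:
    - {"tx":0,"ty":0,"tz":0.2,"wx":0,"wy":0,"wz":0,"gripper":-1}
    - {"tx":0,"ty":0,"tz":0.2,"wx":0,"wy":0,"wz":0,"gripper":-1}

```text
t: 13.3
eef_pos: [712.6, 12.0, -7.5]
eef_rot: [0.0, 0.945, 0.326, 0.0]
force: [-0.1, 0.1, -1.9]
gripper_width: 10.3
grasp_force: 59.9
```

Call:
move_arm:
  steps:
    - {"tx":0,"ty":0,"tz":0.15,"wx":0,"wy":0,"wz":0,"gripper":-1}
    - {"tx":0,"ty":0,"tz":0.15,"wx":0,"wy":0,"wz":0,"gripper":-1}

```text
t: 13.55
eef_pos: [712.4, 11.9, -9.3]
eef_rot: [0.0, 0.945, 0.326, -0.0]
force: [-0.0, 0.5, -2.2]
gripper_width: 10.6
grasp_force: 59.9
```

Call:
move_arm:
  steps:
    - {"tx":0,"ty":0,"tz":0.15,"wx":0,"wy":0,"wz":0,"gripper":-1}
    - {"tx":0,"ty":0,"tz":0.15,"wx":0,"wy":0,"wz":0,"gripper":-1}

```text
t: 13.8
eef_pos: [712.6, 12.0, -10.6]
eef_rot: [0.0, 0.945, 0.326, 0.0]
force: [0.4, 0.3, -0.9]
gripper_width: 10.7
grasp_force: 60.0
```

Call:
move_arm:
  steps:
    - {"tx":0,"ty":0,"tz":0.1,"wx":0,"wy":0,"wz":0,"gripper":-1}
    - {"tx":0,"ty":0,"tz":0.1,"wx":0,"wy":0,"wz":0,"gripper":-1}

```text
t: 14.05
eef_pos: [712.8, 12.1, -11.1]
eef_rot: [0.0, 0.945, 0.326, 0.0]
force: [-0.4, 0.3, 4.2]
gripper_width: 10.3
grasp_force: 60.5
```

It touches at −11 as expected, so the z offset is constant. Release and rise.

Call:
move_arm:
  steps:
    - {"tx":0,"ty":0,"tz":0,"wx":0,"wy":0,"wz":0,"gripper":-0.4}
    - {"tx":0,"ty":0,"tz":0,"wx":0,"wy":0,"wz":0,"gripper":-0.2}
    - {"tx":0,"ty":0,"tz":0,"wx":0,"wy":0,"wz":0,"gripper":-0.2}
    - {"tx":0,"ty":0,"tz":-2,"wx":0,"wy":0,"wz":0,"gripper":-0.2}
    - {"tx":0,"ty":0,"tz":-6,"wx":0,"wy":0,"wz":0,"gripper":-0.2}
    - {"tx":0,"ty":0,"tz":-10,"wx":0,"wy":0,"wz":0,"gripper":0.3}
    - {"tx":0,"ty":0,"tz":-10,"wx":0,"wy":0,"wz":0,"gripper":0.3}

```text
t: 14.92
eef_pos: [715.9, 12.4, 94.3]
eef_rot: [0.001, 0.945, 0.326, 0.005]
force: [0.4, 0.2, -0.6]
gripper_width: 55.6
grasp_force: 0.0
```

```bash
python3 -c "
from h import *
go(435.6,148.7,90,115.3)"
```

```text
yaw 38.0 eef [715.9  12.4  94.3] t [-13.69 -28.     0.17] w [ 0.01  -0.003 -1.349] q7 -1.12 wid 55.6
```

Call:
move_arm:
  steps:
    - {"tx":-13.7,"ty":-28,"tz":0,"wx":0,"wy":0,"wz":-1.349,"gripper":0.3}
    - {"tx":-13.7,"ty":-28,"tz":0,"wx":0,"wy":0,"wz":-1.349,"gripper":0.3}
    - {"tx":-13.7,"ty":-28,"tz":0,"wx":0,"wy":0,"wz":-1.349,"gripper":0.3}
    - {"tx":-13.7,"ty":-28,"tz":0,"wx":0,"wy":0,"wz":-1.349,"gripper":0.3}
    - {"tx":-13.7,"ty":-28,"tz":0,"wx":0,"wy":0,"wz":-1.349,"gripper":0.3}
    - {"tx":-13.7,"ty":-28,"tz":0,"wx":0,"wy":0,"wz":-1.349,"gripper":0.3}
    - {"tx":-13.7,"ty":-28,"tz":0,"wx":0,"wy":0,"wz":-1.349,"gripper":0.3}
    - {"tx":-13.7,"ty":-28,"tz":0,"wx":0,"wy":0,"wz":-1.349,"gripper":0.3}

```text
t: 15.92
eef_pos: [431.9, 148.0, 88.4]
eef_rot: [0.0, 0.535, 0.845, -0.0]
force: [-0.0, 0.3, -0.2]
gripper_width: 55.4
grasp_force: 0.0
```

```bash
python3 - <<'E'
from h import *
go(435.6,148.7,-5,115.3)
s=snapshot("top");im=s["img"]
for a,c,m in comps((im.max(2)<60)[130:270,220:300],20,90): print((c+[220,130]),a,ray(s,*(c+[220,130]),42))
g=im[130:240,190:330,::-1]
cv2.imwrite("pics/p2.png",cv2.resize(cv2.convertScaleAbs(g,alpha=1.3),None,fx=5,fy=5,interpolation=cv2.INTER_CUBIC))
E
```

```text
yaw 115.3 eef [431.9 148.   88.4] t [-0.09  0.37  9.34] w [0. 0. 0.] q7 -0.27 wid 55.4
[243.25   152.3125] 48 [710.55481758   9.68952211]
```

View pics/p2.png

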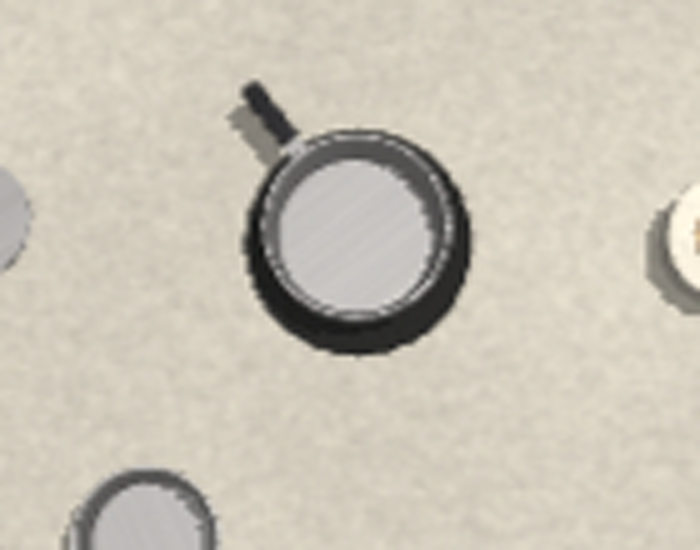

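The large measure sits centred on the pad: rim centre at about (261.4,174.6), i.e. (647,−41) mm, handle at 38.6°. Now grasp the medium.

Call:
move_arm:
  steps:
    - {"tx":-0.1,"ty":0.4,"tz":4,"wx":0,"wy":0,"wz":0,"gripper":0.3}
    - {"tx":-0.1,"ty":0.4,"tz":7.5,"wx":0,"wy":0,"wz":0,"gripper":0.3}
    - {"tx":-0.1,"ty":0.4,"tz":9.3,"wx":0,"wy":0,"wz":0,"gripper":0.3}
    - {"tx":-0.1,"ty":0.4,"tz":9.3,"wx":0,"wy":0,"wz":0,"gripper":0.3}
    - {"tx":-0.1,"ty":0.4,"tz":9.3,"wx":0,"wy":0,"wz":0,"gripper":-0.4}
    - {"tx":-0.1,"ty":0.4,"tz":9.3,"wx":0,"wy":0,"wz":0,"gripper":-1}
    - {"tx":-0.1,"ty":0.4,"tz":9.3,"wx":0,"wy":0,"wz":0,"gripper":-1}
    - {"tx":-0.1,"ty":0.4,"tz":9.3,"wx":0,"wy":0,"wz":0,"gripper":-1}

```text
t: 16.98
eef_pos: [436.6, 149.1, -4.2]
eef_rot: [0.001, 0.535, 0.845, 0.001]
force: [0.6, 0.8, 3.0]
gripper_width: 10.6
grasp_force: 60.0
```

Call:
move_arm:
  steps:
    - {"tx":0,"ty":0,"tz":0,"wx":0,"wy":0,"wz":0,"gripper":-1}
    - {"tx":0,"ty":0,"tz":-1,"wx":0,"wy":0,"wz":0,"gripper":-1}
    - {"tx":0,"ty":0,"tz":-4,"wx":0,"wy":0,"wz":0,"gripper":-1}
    - {"tx":0,"ty":0,"tz":-8,"wx":0,"wy":0,"wz":0,"gripper":-1}
    - {"tx":0,"ty":0,"tz":-10,"wx":0,"wy":0,"wz":0,"gripper":-1}
    - {"tx":0,"ty":0,"tz":-10,"wx":0,"wy":0,"wz":0,"gripper":-1}
    - {"tx":0,"ty":0,"tz":-10,"wx":0,"wy":0,"wz":0,"gripper":-1}

```text
t: 17.85
eef_pos: [435.2, 148.3, 94.4]
eef_rot: [-0.001, 0.535, 0.845, -0.001]
force: [0.1, -0.2, -1.2]
gripper_width: 10.8
grasp_force: 59.5
```

```bash
python3 -c "
from h import *
go(646.5,43,94,90)"
```

```text
yaw 115.3 eef [435.2 148.3  94.4] t [-1.856e+01  1.460e+01  1.000e-02] w [-0.002  0.     0.442] q7 -0.27 wid 10.8
```

Call:
move_arm:
  steps:
    - {"tx":-3.7,"ty":2.9,"tz":0,"wx":0,"wy":0,"wz":0.09,"gripper":-1}
    - {"tx":-7.4,"ty":5.8,"tz":0,"wx":0,"wy":0,"wz":0.18,"gripper":-1}
    - {"tx":-11.2,"ty":8.8,"tz":0,"wx":0,"wy":0,"wz":0.27,"gripper":-1}
    - {"tx":-14.9,"ty":11.7,"tz":0,"wx":0,"wy":0,"wz":0.36,"gripper":-1}
    - {"tx":-18.6,"ty":14.6,"tz":0,"wx":0,"wy":0,"wz":0.442,"gripper":-1}
    - {"tx":-18.6,"ty":14.6,"tz":0,"wx":0,"wy":0,"wz":0.442,"gripper":-1}
    - {"tx":-18.6,"ty":14.6,"tz":0,"wx":0,"wy":0,"wz":0.442,"gripper":-1}
    - {"tx":-18.6,"ty":14.6,"tz":0,"wx":0,"wy":0,"wz":0.442,"gripper":-1}

```text
t: 18.85
eef_pos: [646.1, 44.4, 94.5]
eef_rot: [-0.001, 0.706, 0.708, -0.001]
force: [0.2, 0.8, -1.5]
gripper_width: 10.4
grasp_force: 59.5
```

```bash
python3 -c "
from h import *
go(646.5,43,8,90)"
```

```text
yaw 90.1 eef [646.1  44.4  94.5] t [-0.14  0.06  8.65] w [-0.002 -0.     0.002] q7 -0.39 wid 10.4
```

Call:
move_arm:
  steps:
    - {"tx":-0.1,"ty":0.1,"tz":2,"wx":0,"wy":0,"wz":0,"gripper":-1}
    - {"tx":-0.1,"ty":0.1,"tz":4,"wx":0,"wy":0,"wz":0,"gripper":-1}
    - {"tx":-0.1,"ty":0.1,"tz":5.5,"wx":0,"wy":0,"wz":0,"gripper":-1}
    - {"tx":-0.1,"ty":0.1,"tz":7,"wx":0,"wy":0,"wz":0,"gripper":-1}
    - {"tx":-0.1,"ty":0.1,"tz":8,"wx":0,"wy":0,"wz":0,"gripper":-1}
    - {"tx":-0.1,"ty":0.1,"tz":8.5,"wx":0,"wy":0,"wz":0,"gripper":-1}
    - {"tx":-0.1,"ty":0.1,"tz":8.7,"wx":0,"wy":0,"wz":0,"gripper":-1}
    - {"tx":-0.1,"ty":0.1,"tz":8.7,"wx":0,"wy":0,"wz":0,"gripper":-1}

```text
t: 19.85
eef_pos: [648.9, 42.3, 8.6]
eef_rot: [0.0, 0.707, 0.707, 0.0]
force: [0.2, -0.4, -0.6]
gripper_width: 10.5
grasp_force: 59.5
```

Call:
move_arm:
  steps:
    - {"tx":0,"ty":0,"tz":0.15,"wx":0,"wy":0,"wz":0,"gripper":-1}
    - {"tx":0,"ty":0,"tz":0.25,"wx":0,"wy":0,"wz":0,"gripper":-1}
    - {"tx":0,"ty":0,"tz":0.25,"wx":0,"wy":0,"wz":0,"gripper":-1}

```text
t: 20.23
eef_pos: [648.6, 42.2, 5.7]
eef_rot: [0.0, 0.707, 0.707, 0.0]
force: [-0.2, -0.2, -1.1]
gripper_width: 10.6
grasp_force: 59.5
```

Call:
move_arm:
  steps:
    - {"tx":0,"ty":0,"tz":0.1,"wx":0,"wy":0,"wz":0,"gripper":-1}
    - {"tx":0,"ty":0,"tz":0.1,"wx":0,"wy":0,"wz":0,"gripper":-1}

```text
t: 20.48
eef_pos: [648.7, 42.3, 4.8]
eef_rot: [0.0, 0.707, 0.707, 0.0]
force: [-0.8, -0.1, -0.8]
gripper_width: 10.8
grasp_force: 59.5
```

Call:
move_arm:
  steps:
    - {"tx":0,"ty":0,"tz":0.12,"wx":0,"wy":0,"wz":0,"gripper":-1}
    - {"tx":0,"ty":0,"tz":0.12,"wx":0,"wy":0,"wz":0,"gripper":-1}

```text
t: 20.72
eef_pos: [648.8, 42.5, 4.1]
eef_rot: [0.0, 0.707, 0.707, 0.0]
force: [-1.5, 1.8, 3.5]
gripper_width: 10.8
grasp_force: 60.0
```

Seated (expected 3.8). Release and rise.

Call:
move_arm:
  steps:
    - {"tx":0,"ty":0,"tz":0,"wx":0,"wy":0,"wz":0,"gripper":-0.4}
    - {"tx":0,"ty":0,"tz":0,"wx":0,"wy":0,"wz":0,"gripper":-0.2}
    - {"tx":0,"ty":0,"tz":0,"wx":0,"wy":0,"wz":0,"gripper":-0.2}
    - {"tx":0,"ty":0,"tz":-2,"wx":0,"wy":0,"wz":0,"gripper":-0.2}
    - {"tx":0,"ty":0,"tz":-6,"wx":0,"wy":0,"wz":0,"gripper":-0.2}
    - {"tx":0,"ty":0,"tz":-10,"wx":0,"wy":0,"wz":0,"gripper":0.3}
    - {"tx":0,"ty":0,"tz":-10,"wx":0,"wy":0,"wz":0,"gripper":0.3}

```text
t: 21.6
eef_pos: [651.7, 43.1, 109.0]
eef_rot: [0.003, 0.707, 0.707, 0.004]
force: [-0.5, 0.2, 0.1]
gripper_width: 55.1
grasp_force: 0.0
```

```bash
python3 -c "
from h import *
go(502.6,-280.8,100,83.5)"
```

```text
yaw 90.0 eef [651.7  43.1 109. ] t [-32.39 -14.92   0.73] w [ 0.009 -0.001  0.113] q7 -0.38 wid 55.1
```

Call:
move_arm:
  steps:
    - {"tx":-32.4,"ty":-14.9,"tz":0,"wx":0,"wy":0,"wz":0.113,"gripper":0.3}
    - {"tx":-32.4,"ty":-14.9,"tz":0,"wx":0,"wy":0,"wz":0.113,"gripper":0.3}
    - {"tx":-32.4,"ty":-14.9,"tz":0,"wx":0,"wy":0,"wz":0.113,"gripper":0.3}
    - {"tx":-32.4,"ty":-14.9,"tz":0,"wx":0,"wy":0,"wz":0.113,"gripper":0.3}
    - {"tx":-32.4,"ty":-14.9,"tz":0,"wx":0,"wy":0,"wz":0.113,"gripper":0.3}
    - {"tx":-32.4,"ty":-14.9,"tz":0,"wx":0,"wy":0,"wz":0.113,"gripper":0.3}
    - {"tx":-32.4,"ty":-14.9,"tz":0,"wx":0,"wy":0,"wz":0.113,"gripper":0.3}
    - {"tx":-32.4,"ty":-14.9,"tz":0,"wx":0,"wy":0,"wz":0.113,"gripper":0.3}

```text
t: 22.6
eef_pos: [499.8, -281.0, 103.7]
eef_rot: [-0.0, 0.746, 0.666, 0.0]
force: [-0.1, 0.3, -0.5]
gripper_width: 56.0
grasp_force: 0.0
```

```bash
python3 - <<'E'
from h import *
go(502.6,-280.8,4.5,83.5)
s=snapshot("top");im=s["img"]
for a,c,m in comps((im.max(2)<60)[120:270,200:300],20,90): print((c+[200,120]),a,ray(s,*(c+[200,120]),42),ray(s,*(c+[200,120]),57))
g=im[130:240,190:330,::-1]
cv2.imwrite("pics/p3.png",cv2.resize(cv2.convertScaleAbs(g,alpha=1.3),None,fx=5,fy=5,interpolation=cv2.INTER_CUBIC))
E
```

```text
yaw 83.5 eef [ 499.8 -281.   103.7] t [0.04 0.28 9.92] w [ 0.    -0.001  0.001] q7 0.12 wid 56.0
[243.21276596 152.21276596] 47 [710.83594876   9.79547106] [707.62379277   9.29400332]
[232.  172.5] 52 [653.63690436  40.25563673] [651.08256835  39.40386059]
```

View pics/p3.png

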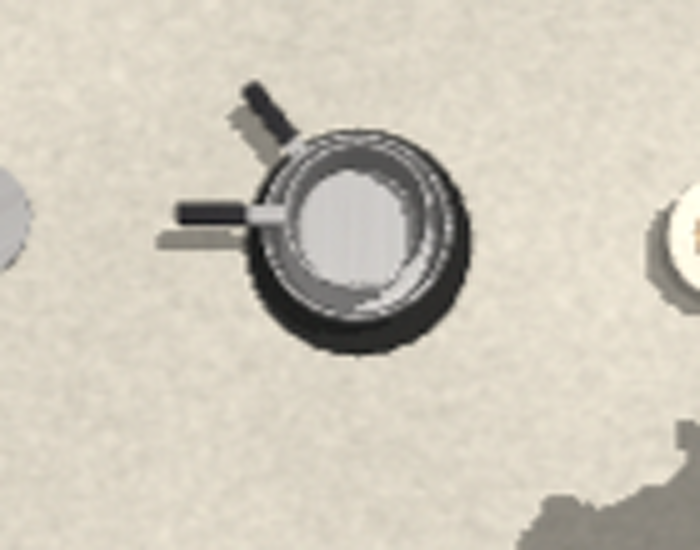

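The medium is nested with its handle at about 90°: centre about (651,−41), and about (647,−41) for the large. Now grasp the small.

Call:
move_arm:
  steps:
    - {"tx":0,"ty":0.3,"tz":4,"wx":0,"wy":0,"wz":0,"gripper":0.3}
    - {"tx":0,"ty":0.3,"tz":7.5,"wx":0,"wy":0,"wz":0,"gripper":0.3}
    - {"tx":0,"ty":0.3,"tz":9.9,"wx":0,"wy":0,"wz":0,"gripper":0.3}
    - {"tx":0,"ty":0.3,"tz":9.9,"wx":0,"wy":0,"wz":0,"gripper":0.3}
    - {"tx":0,"ty":0.3,"tz":9.9,"wx":0,"wy":0,"wz":0,"gripper":-0.4}
    - {"tx":0,"ty":0.3,"tz":9.9,"wx":0,"wy":0,"wz":0,"gripper":-1}
    - {"tx":0,"ty":0.3,"tz":9.9,"wx":0,"wy":0,"wz":0,"gripper":-1}
    - {"tx":0,"ty":0.3,"tz":9.9,"wx":0,"wy":0,"wz":0,"gripper":-1}

```text
t: 23.65
eef_pos: [503.5, -282.2, 5.5]
eef_rot: [0.001, 0.746, 0.666, 0.001]
force: [0.4, 0.8, 2.7]
gripper_width: 10.8
grasp_force: 60.6
```

Call:
move_arm:
  steps:
    - {"tx":0,"ty":0,"tz":0,"wx":0,"wy":0,"wz":0,"gripper":-1}
    - {"tx":0,"ty":0,"tz":-1,"wx":0,"wy":0,"wz":0,"gripper":-1}
    - {"tx":0,"ty":0,"tz":-4,"wx":0,"wy":0,"wz":0,"gripper":-1}
    - {"tx":0,"ty":0,"tz":-8,"wx":0,"wy":0,"wz":0,"gripper":-1}
    - {"tx":0,"ty":0,"tz":-12,"wx":0,"wy":0,"wz":0,"gripper":-1}
    - {"tx":0,"ty":0,"tz":-12,"wx":0,"wy":0,"wz":0,"gripper":-1}
    - {"tx":0,"ty":0,"tz":-12,"wx":0,"wy":0,"wz":0,"gripper":-1}

```text
t: 24.52
eef_pos: [501.3, -282.0, 123.8]
eef_rot: [-0.001, 0.746, 0.666, -0.001]
force: [-0.4, -0.1, -1.8]
gripper_width: 10.7
grasp_force: 60.1
```

```bash
python3 -c "
from h import *
go(582.5,10.7,125,142)"
```

```text
yaw 83.5 eef [ 501.3 -282.   123.8] t [30.    4.75 -0.12] w [-2.000e-03 -1.000e-03 -1.021e+00] q7 0.13 wid 10.7
```

Call:
move_arm:
  steps:
    - {"tx":4.3,"ty":0.7,"tz":0,"wx":0,"wy":0,"wz":-0.146,"gripper":-1}
    - {"tx":8.6,"ty":1.4,"tz":0,"wx":0,"wy":0,"wz":-0.292,"gripper":-1}
    - {"tx":12.9,"ty":2,"tz":0,"wx":0,"wy":0,"wz":-0.438,"gripper":-1}
    - {"tx":17.1,"ty":2.7,"tz":0,"wx":0,"wy":0,"wz":-0.583,"gripper":-1}
    - {"tx":21.4,"ty":3.4,"tz":0,"wx":0,"wy":0,"wz":-0.729,"gripper":-1}
    - {"tx":25.7,"ty":4.1,"tz":0,"wx":0,"wy":0,"wz":-0.875,"gripper":-1}
    - {"tx":30,"ty":4.75,"tz":0,"wx":0,"wy":0,"wz":-1.021,"gripper":-1}
    - {"tx":30,"ty":4.75,"tz":0,"wx":0,"wy":0,"wz":-1.021,"gripper":-1}

```text
t: 25.52
eef_pos: [582.6, 15.6, 123.1]
eef_rot: [-0.002, 0.322, 0.947, 0.001]
force: [-0.3, -0.7, -1.6]
gripper_width: 10.4
grasp_force: 60.1
```

Call:
move_arm:
  steps:
    - {"tx":0,"ty":0,"tz":0,"wx":0,"wy":0,"wz":0,"gripper":-1}
    - {"tx":0,"ty":0,"tz":0,"wx":0,"wy":0,"wz":0,"gripper":-1}

```text
t: 25.78
eef_pos: [582.9, 8.7, 123.6]
eef_rot: [-0.001, 0.327, 0.945, -0.001]
force: [0.3, 0.2, -1.6]
gripper_width: 10.4
grasp_force: 60.1
```

```bash
python3 -c "
from h import *
go(582.5,10.7,22,142)"
```

```text
yaw 141.9 eef [582.9   8.7 123.6] t [ 0.15  0.15 10.16] w [-0.002 -0.001 -0.002] q7 0.47 wid 10.4
```

Call:
move_arm:
  steps:
    - {"tx":0.1,"ty":0.1,"tz":2,"wx":0,"wy":0,"wz":0,"gripper":-1}
    - {"tx":0.1,"ty":0.1,"tz":4,"wx":0,"wy":0,"wz":0,"gripper":-1}
    - {"tx":0.1,"ty":0.1,"tz":5,"wx":0,"wy":0,"wz":0,"gripper":-1}
    - {"tx":0.1,"ty":0.1,"tz":5,"wx":0,"wy":0,"wz":0,"gripper":-1}

```text
t: 26.28
eef_pos: [582.5, 11.9, 73.1]
eef_rot: [-0.001, 0.325, 0.946, -0.0]
force: [-0.5, -0.4, -0.8]
gripper_width: 10.8
grasp_force: 60.0
```

```bash
python3 - <<'E'
from h import *
go(582.5,10.7,22,142)
s=snapshot("scene");g=s["img"][150:260,190:330,::-1]
cv2.imwrite("pics/p4.png",cv2.resize(cv2.convertScaleAbs(g,alpha=1.4),None,fx=5,fy=5,interpolation=cv2.INTER_CUBIC))
E
```

```text
yaw 142.0 eef [582.5  11.9  73.1] t [-0.09 -0.09  5.11] w [-0.001 -0.002  0.001] q7 0.42 wid 10.8
```

View pics/p4.png

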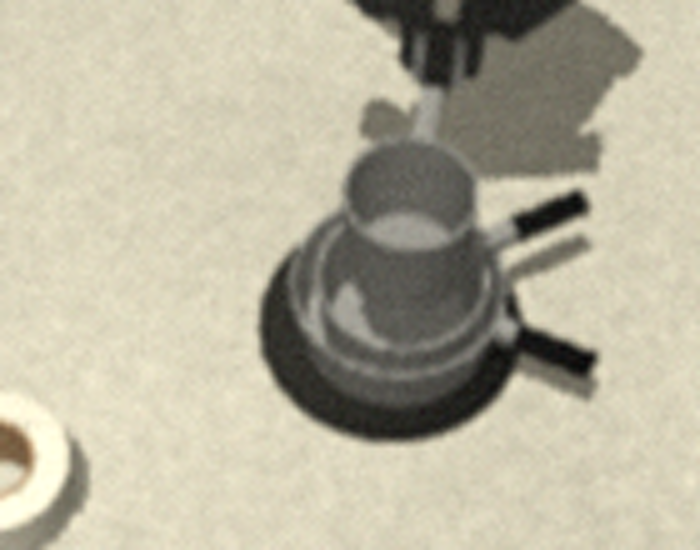

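The small measure hangs upright over the nest. Its rim centre is at about (410,193), i.e. pixel (272,188.6); the medium rim spans columns 312–497 with its centre near (405,281), i.e. (271,206.2).

```bash
python3 - <<'E'
from h import *
s=snapshot("scene")
print(ray(s,272-.4,188.6-.4,127.6),ray(s,270.6,205.8,56))
E
```

```text
[653.1661882 -43.8353167] [654.12101403 -43.09638428]
```

Call:
move_arm:
  steps:
    - {"tx":0,"ty":0,"tz":1,"wx":0,"wy":0,"wz":0,"gripper":-1}
    - {"tx":0,"ty":0,"tz":2,"wx":0,"wy":0,"wz":0,"gripper":-1}
    - {"tx":0,"ty":0,"tz":3,"wx":0,"wy":0,"wz":0,"gripper":-1}
    - {"tx":0,"ty":0,"tz":4,"wx":0,"wy":0,"wz":0,"gripper":-1}
    - {"tx":0,"ty":0,"tz":4.8,"wx":0,"wy":0,"wz":0,"gripper":-1}
    - {"tx":0,"ty":0,"tz":5.2,"wx":0,"wy":0,"wz":0,"gripper":-1}
    - {"tx":0,"ty":0,"tz":5.2,"wx":0,"wy":0,"wz":0,"gripper":-1}

```text
t: 27.25
eef_pos: [583.3, 12.1, 22.3]
eef_rot: [-0.0, 0.325, 0.946, -0.0]
force: [-0.5, 0.6, -0.4]
gripper_width: 10.7
grasp_force: 60.1
```

Call:
move_arm:
  steps:
    - {"tx":0,"ty":0,"tz":0.2,"wx":0,"wy":0,"wz":0,"gripper":-1}
    - {"tx":0,"ty":0,"tz":0.2,"wx":0,"wy":0,"wz":0,"gripper":-1}

```text
t: 27.5
eef_pos: [583.5, 12.0, 20.6]
eef_rot: [0.0, 0.325, 0.946, 0.0]
force: [-0.5, -0.5, -1.6]
gripper_width: 10.7
grasp_force: 60.1
```

Call:
move_arm:
  steps:
    - {"tx":0,"ty":0,"tz":0.1,"wx":0,"wy":0,"wz":0,"gripper":-1}
    - {"tx":0,"ty":0,"tz":0.1,"wx":0,"wy":0,"wz":0,"gripper":-1}

```text
t: 27.75
eef_pos: [583.4, 12.0, 19.5]
eef_rot: [0.0, 0.325, 0.946, -0.0]
force: [-0.1, 0.0, -1.9]
gripper_width: 10.7
grasp_force: 60.1
```

Call:
move_arm:
  steps:
    - {"tx":0,"ty":0,"tz":0.1,"wx":0,"wy":0,"wz":0,"gripper":-1}
    - {"tx":0,"ty":0,"tz":0.1,"wx":0,"wy":0,"wz":0,"gripper":-1}

```text
t: 28.0
eef_pos: [583.5, 12.0, 18.5]
eef_rot: [0.0, 0.325, 0.946, -0.0]
force: [-0.5, 0.0, -1.0]
gripper_width: 10.5
grasp_force: 60.1
```

Call:
move_arm:
  steps:
    - {"tx":0,"ty":0,"tz":0.1,"wx":0,"wy":0,"wz":0,"gripper":-1}
    - {"tx":0,"ty":0,"tz":0.1,"wx":0,"wy":0,"wz":0,"gripper":-1}

```text
t: 28.25
eef_pos: [583.5, 12.2, 17.8]
eef_rot: [0.0, 0.325, 0.946, -0.0]
force: [-2.1, -0.2, 1.9]
gripper_width: 10.5
grasp_force: 60.5
```

Seated. Release, rise and go to the cover.

Call:
move_arm:
  steps:
    - {"tx":0,"ty":0,"tz":0,"wx":0,"wy":0,"wz":0,"gripper":-0.4}
    - {"tx":0,"ty":0,"tz":0,"wx":0,"wy":0,"wz":0,"gripper":-0.2}
    - {"tx":0,"ty":0,"tz":0,"wx":0,"wy":0,"wz":0,"gripper":-0.2}
    - {"tx":0,"ty":0,"tz":-2,"wx":0,"wy":0,"wz":0,"gripper":-0.2}
    - {"tx":0,"ty":0,"tz":-6,"wx":0,"wy":0,"wz":0,"gripper":-0.2}
    - {"tx":0,"ty":0,"tz":-9,"wx":0,"wy":0,"wz":0,"gripper":-0.2}
    - {"tx":0,"ty":0,"tz":-9,"wx":0,"wy":0,"wz":0,"gripper":-0.2}

```text
t: 29.12
eef_pos: [585.7, 12.6, 111.4]
eef_rot: [0.003, 0.325, 0.946, 0.001]
force: [-0.3, 0.2, -0.3]
gripper_width: 34.1
grasp_force: 0.0
```

```bash
python3 -c "
from h import *
go(656,177,60,105)"
```

```text
yaw 142.0 eef [585.7  12.6 111.4] t [ 4.6  17.26  5.19] w [0.006 0.004 0.646] q7 0.45 wid 34.1
```

Call:
move_arm:
  steps:
    - {"tx":4.6,"ty":17.3,"tz":0,"wx":0,"wy":0,"wz":0.646,"gripper":0.3}
    - {"tx":4.6,"ty":17.3,"tz":0,"wx":0,"wy":0,"wz":0.646,"gripper":0.3}
    - {"tx":4.6,"ty":17.3,"tz":0,"wx":0,"wy":0,"wz":0.646,"gripper":0.3}
    - {"tx":4.6,"ty":17.3,"tz":2,"wx":0,"wy":0,"wz":0.646,"gripper":0.3}
    - {"tx":4.6,"ty":17.3,"tz":5.2,"wx":0,"wy":0,"wz":0.646,"gripper":0.3}
    - {"tx":4.6,"ty":17.3,"tz":5.2,"wx":0,"wy":0,"wz":0.646,"gripper":0.3}
    - {"tx":4.6,"ty":17.3,"tz":5.2,"wx":0,"wy":0,"wz":0.646,"gripper":0.3}

```text
t: 30.0
eef_pos: [654.0, 176.8, 56.3]
eef_rot: [0.0, 0.609, 0.793, 0.0]
force: [-0.1, 0.5, -0.1]
gripper_width: 55.6
grasp_force: 0.0
```

```bash
python3 - <<'E'
from h import *
go(656,177,-19.5,105)
s=snapshot("top");im=s["img"]
for a,c,m in comps((im.max(2)<60)[120:230,195:300],15,90): print((c+[195,120]),a,[ray(s,*(c+[195,120]),z).round(1) for z in(42,57,70)])
g=im[130:240,190:330,::-1]
cv2.imwrite("pics/p5.png",cv2.resize(cv2.convertScaleAbs(g,alpha=1.3),None,fx=5,fy=5,interpolation=cv2.INTER_CUBIC))
E
```

```text
yaw 105.0 eef [654.  176.8  56.3] t [-0.04  0.19  7.58] w [ 0.001 -0.     0.   ] q7 -0.37 wid 55.6
[243.33333333 152.26666667] 45 [array([710.7,   9.5]), array([707.5,   9. ]), array([704.7,   8.5])]
[231.88235294 172.52941176] 51 [array([653.6,  40.6]), array([651. ,  39.7]), array([648.8,  39. ])]
```

Call:
move_arm:
  steps:
    - {"tx":0,"ty":0.2,"tz":3,"wx":0,"wy":0,"wz":0,"gripper":0.2}
    - {"tx":0,"ty":0.2,"tz":5,"wx":0,"wy":0,"wz":0,"gripper":0.0}
    - {"tx":0,"ty":0.2,"tz":7,"wx":0,"wy":0,"wz":0,"gripper":0.0}
    - {"tx":0,"ty":0.2,"tz":7.6,"wx":0,"wy":0,"wz":0,"gripper":0.0}
    - {"tx":0,"ty":0.2,"tz":7.6,"wx":0,"wy":0,"wz":0,"gripper":0.0}

```text
t: 30.68
eef_pos: [655.4, 177.3, -20.7]
eef_rot: [-0.0, 0.609, 0.793, -0.0]
force: [-0.2, 0.1, 1.1]
gripper_width: 42.7
grasp_force: 0.0
```

Call:
move_arm:
  steps:
    - {"tx":0,"ty":0,"tz":0,"wx":0,"wy":0,"wz":0,"gripper":-0.4}
    - {"tx":0,"ty":0,"tz":0,"wx":0,"wy":0,"wz":0,"gripper":-0.7}
    - {"tx":0,"ty":0,"tz":0,"wx":0,"wy":0,"wz":0,"gripper":-1}
    - {"tx":0,"ty":0,"tz":0,"wx":0,"wy":0,"wz":0,"gripper":-1}
    - {"tx":0,"ty":0,"tz":0,"wx":0,"wy":0,"wz":0,"gripper":-1}

```text
t: 31.3
eef_pos: [656.3, 177.6, -19.4]
eef_rot: [0.001, 0.609, 0.793, 0.001]
force: [-0.7, 0.2, 4.7]
gripper_width: 15.5
grasp_force: 58.9
```

Call:
move_arm:
  steps:
    - {"tx":0,"ty":0,"tz":-0.5,"wx":0,"wy":0,"wz":0,"gripper":-1}
    - {"tx":0,"ty":0,"tz":-3,"wx":0,"wy":0,"wz":0,"gripper":-1}
    - {"tx":0,"ty":0,"tz":-7,"wx":0,"wy":0,"wz":0,"gripper":-1}
    - {"tx":0,"ty":0,"tz":-10,"wx":0,"wy":0,"wz":0,"gripper":-1}
    - {"tx":0,"ty":0,"tz":-11,"wx":0,"wy":0,"wz":0,"gripper":-1}
    - {"tx":0,"ty":0,"tz":-11,"wx":0,"wy":0,"wz":0,"gripper":-1}

```text
t: 32.05
eef_pos: [655.4, 177.0, 89.3]
eef_rot: [0.0, 0.609, 0.793, -0.0]
force: [0.0, -0.6, -0.9]
gripper_width: 15.2
grasp_force: 58.6
```

```bash
python3 - <<'E'
from h import *
go(651,-40.5,90,100)
s=snapshot("top");im=s["img"]
for a,c,m in comps((im.max(2)<60)[120:230,195:330],15,90): print((c+[195,120]),a,[ray(s,*(c+[195,120]),z).round(1) for z in(42,57,70)])
g=im[130:240,190:330,::-1]
cv2.imwrite("pics/p6.png",cv2.resize(cv2.convertScaleAbs(g,alpha=1.3),None,fx=5,fy=5,interpolation=cv2.INTER_CUBIC))
E
```

```text
yaw 105.0 eef [655.4 177.   89.3] t [-20.89  -6.05  -0.06] w [-0.     0.     0.087] q7 -0.35 wid 15.2
[243.33333333 152.26666667] 45 [array([710.7,   9.5]), array([707.5,   9. ]), array([704.7,   8.5])]
[231.88235294 172.52941176] 51 [array([653.6,  40.6]), array([651. ,  39.7]), array([648.8,  39. ])]
```

Call:
move_arm:
  steps:
    - {"tx":-4.2,"ty":-1.2,"tz":0,"wx":0,"wy":0,"wz":0.02,"gripper":-1}
    - {"tx":-8.4,"ty":-2.4,"tz":0,"wx":0,"wy":0,"wz":0.04,"gripper":-1}
    - {"tx":-12.5,"ty":-3.6,"tz":0,"wx":0,"wy":0,"wz":0.06,"gripper":-1}
    - {"tx":-16.7,"ty":-4.8,"tz":0,"wx":0,"wy":0,"wz":0.08,"gripper":-1}
    - {"tx":-20.9,"ty":-6.05,"tz":0,"wx":0,"wy":0,"wz":0.087,"gripper":-1}
    - {"tx":-20.9,"ty":-6.05,"tz":0,"wx":0,"wy":0,"wz":0.087,"gripper":-1}
    - {"tx":-20.9,"ty":-6.05,"tz":1.5,"wx":0,"wy":0,"wz":0.087,"gripper":-1}
    - {"tx":-20.9,"ty":-6.05,"tz":1.5,"wx":0,"wy":0,"wz":0.087,"gripper":-1}

```text
t: 33.1
eef_pos: [649.3, -38.3, 71.9]
eef_rot: [-0.002, 0.641, 0.767, -0.001]
force: [-0.6, -0.4, -0.7]
gripper_width: 15.4
grasp_force: 58.6
```

```bash
python3 - <<'E'
from h import *
go(651,-40.5,52,100)
s=snapshot("scene");g=s["img"][140:250,200:340,::-1]
cv2.imwrite("pics/p7.png",cv2.resize(cv2.convertScaleAbs(g,alpha=1.5,beta=10),None,fx=5,fy=5,interpolation=cv2.INTER_CUBIC))
E
```

```text
yaw 100.2 eef [649.3 -38.3  71.9] t [-0.25  0.13  1.99] w [-0.004 -0.002  0.003] q7 -0.11 wid 15.4
```

View pics/p7.png

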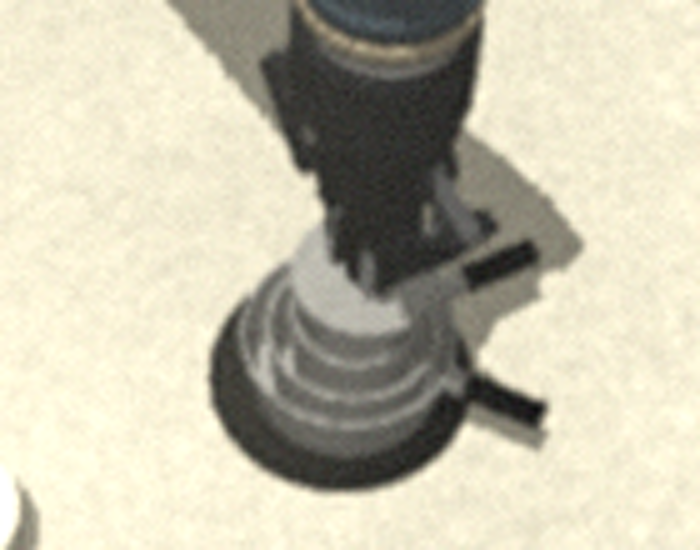

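The cover is held level over the small's mouth. Its flange centre is at about (362,278), i.e. pixel (272,195.2). The small's rim shows its front edge at row 368, so its centre is near (358,315), i.e. (271.2,202.6).

```bash
python3 - <<'E'
from h import *
s=snapshot("scene")
print(ray(s,272,195.2,99),ray(s,271.2,202.6,72))
E
```

```text
[653.70343339 -41.5287886 ] [655.6420897  -43.19587431]
```

Call:
move_arm:
  steps:
    - {"tx":-0.2,"ty":0.1,"tz":0.3,"wx":0,"wy":0,"wz":0,"gripper":-1}
    - {"tx":-0.2,"ty":0.1,"tz":0.9,"wx":0,"wy":0,"wz":0,"gripper":-1}
    - {"tx":-0.2,"ty":0.1,"tz":1.5,"wx":0,"wy":0,"wz":0,"gripper":-1}
    - {"tx":-0.2,"ty":0.1,"tz":1.9,"wx":0,"wy":0,"wz":0,"gripper":-1}
    - {"tx":-0.2,"ty":0.1,"tz":1.9,"wx":0,"wy":0,"wz":0,"gripper":-1}

```text
t: 33.83
eef_pos: [652.2, -42.2, 55.0]
eef_rot: [-0.0, 0.643, 0.766, -0.0]
force: [0.2, -0.1, -0.5]
gripper_width: 15.7
grasp_force: 58.6
```

Call:
move_arm:
  steps:
    - {"tx":0,"ty":0,"tz":0.2,"wx":0,"wy":0,"wz":0,"gripper":-1}
    - {"tx":0,"ty":0,"tz":0.2,"wx":0,"wy":0,"wz":0,"gripper":-1}

```text
t: 34.08
eef_pos: [652.6, -42.1, 53.5]
eef_rot: [0.0, 0.643, 0.766, 0.0]
force: [0.3, 0.8, -1.6]
gripper_width: 15.4
grasp_force: 58.6
```

Call:
move_arm:
  steps:
    - {"tx":0,"ty":0,"tz":0.15,"wx":0,"wy":0,"wz":0,"gripper":-1}
    - {"tx":0,"ty":0,"tz":0.15,"wx":0,"wy":0,"wz":0,"gripper":-1}

```text
t: 34.33
eef_pos: [652.5, -42.1, 51.9]
eef_rot: [-0.0, 0.643, 0.766, -0.0]
force: [0.5, 0.4, -1.8]
gripper_width: 15.7
grasp_force: 58.6
```

Call:
move_arm:
  steps:
    - {"tx":0.15,"ty":-0.05,"tz":0,"wx":0,"wy":0,"wz":0,"gripper":-1}
    - {"tx":0.15,"ty":-0.05,"tz":0.2,"wx":0,"wy":0,"wz":0,"gripper":-1}
    - {"tx":0.15,"ty":-0.05,"tz":0.25,"wx":0,"wy":0,"wz":0,"gripper":-1}

```text
t: 34.7
eef_pos: [651.7, -40.7, 49.3]
eef_rot: [-0.0, 0.643, 0.766, -0.0]
force: [0.3, -0.0, -0.7]
gripper_width: 15.7
grasp_force: 58.6
```

Call:
move_arm:
  steps:
    - {"tx":0,"ty":0,"tz":0.1,"wx":0,"wy":0,"wz":0,"gripper":-1}
    - {"tx":0,"ty":0,"tz":0.1,"wx":0,"wy":0,"wz":0,"gripper":-1}

```text
t: 34.95
eef_pos: [651.8, -40.7, 48.4]
eef_rot: [-0.0, 0.643, 0.766, -0.0]
force: [0.4, -0.8, -0.3]
gripper_width: 15.8
grasp_force: 58.6
```

Call:
move_arm:
  steps:
    - {"tx":0,"ty":0,"tz":0.1,"wx":0,"wy":0,"wz":0,"gripper":-1}
    - {"tx":0,"ty":0,"tz":0.1,"wx":0,"wy":0,"wz":0,"gripper":-1}

```text
t: 35.2
eef_pos: [652.0, -40.7, 47.8]
eef_rot: [0.0, 0.643, 0.766, 0.0]
force: [-0.8, -0.9, 1.5]
gripper_width: 15.5
grasp_force: 58.8
```

Seated at 47.8 (expected 47.6). Release and rise.

Call:
move_arm:
  steps:
    - {"tx":0,"ty":0,"tz":0,"wx":0,"wy":0,"wz":0,"gripper":-0.4}
    - {"tx":0,"ty":0,"tz":0,"wx":0,"wy":0,"wz":0,"gripper":-0.1}
    - {"tx":0,"ty":0,"tz":0,"wx":0,"wy":0,"wz":0,"gripper":-0.1}
    - {"tx":0,"ty":0,"tz":-2,"wx":0,"wy":0,"wz":0,"gripper":-0.1}
    - {"tx":0,"ty":0,"tz":-6,"wx":0,"wy":0,"wz":0,"gripper":-0.1}
    - {"tx":-10,"ty":-8,"tz":-10,"wx":0,"wy":0,"wz":0,"gripper":-0.1}
    - {"tx":-22,"ty":-14,"tz":-10,"wx":0,"wy":0,"wz":0,"gripper":-0.1}
    - {"tx":-22,"ty":-14,"tz":-10,"wx":0,"wy":0,"wz":0,"gripper":-0.1}

```text
t: 36.2
eef_pos: [579.4, -211.0, 141.7]
eef_rot: [0.001, 0.642, 0.766, 0.0]
force: [1.3, -0.1, 0.5]
gripper_width: 38.7
grasp_force: 0.0
```

Call:
move_arm:
  steps:
    - {"tx":0,"ty":0,"tz":0,"wx":0,"wy":0,"wz":0,"gripper":-0.1}
    - {"tx":0,"ty":0,"tz":0,"wx":0,"wy":0,"wz":0,"gripper":-0.1}
    - {"tx":0,"ty":0,"tz":0,"wx":0,"wy":0,"wz":0,"gripper":-0.1}

```text
t: 36.58
eef_pos: [580.4, -207.2, 140.0]
eef_rot: [0.0, 0.641, 0.767, 0.001]
force: [-0.1, -0.2, -0.0]
gripper_width: 38.5
grasp_force: 0.0
```

```bash
python3 - <<'E'
from h import *
s=snapshot("top");im=s["img"]
for a,c,m in comps((im.max(2)<62)[120:230,200:320],12,90):
    c=c+[200,120];print(c.round(1),a,[ray(s,*c,z).round(1) for z in(43,58,71,96)])
# flange: fit on scene/top is steel; bystanders
for a,c,m in comps((im.max(2)<60)[200:270,120:170],300,900): print("mouse",c+[120,200])
for a,c,m in comps((im.min(2)>175)[150:210,310:370],50,900): print("roll",c+[310,150],a)
E
```

```text
[243.2 152.3] 48 [array([710.3,   9.7]), array([707.1,   9.2]), array([704.4,   8.7]), array([699. ,   7.9])]
[243.3 166.3] 12 [array([670.9,   9.1]), array([668.1,   8.6]), array([665.8,   8.1]), array([661.2,   7.3])]
[260.6 169.7] 34 [array([661.8, -38.8]), array([659.1, -38.8]), array([656.9, -38.7]), array([652.4, -38.6])]
[232.  172.5] 52 [array([653.5,  40.2]), array([650.9,  39.3]), array([648.7,  38.6]), array([644.4,  37.2])]
mouse [144.3700565  233.24717514]
```

```bash
python3 - <<'E'
from h import *
s=snapshot("scene");im=s["img"]
for a,c,m in comps((im.max(2)<60)[140:260,210:350],12,3000):
    c=c+[210,140];print(c.round(1),a,[ray(s,*c,z).round(1) for z in(43,58,71,96)])
t=snapshot("top");i2=t["img"]
for y in range(180,206,2): print(''.join('#' if v<62 else '.' for v in i2[y,225:300].max(1)))
for a,c,m in comps((i2[...,0].astype(int)-i2[...,2]>25)[150:210,310:370],10,900): print("roll core",c+[310,150],a)
E
```

```text
[276.5 175.1] 43 [array([574.3,  18. ]), array([583.6,  11.9]), array([591.6,   6.5]), array([607.1,  -3.8])]
[299.5 192.5] 62 [array([645.6,  42.3]), array([653.6,  35.7]), array([660.6,  30. ]), array([674. ,  19.1])]
[271.8 198.3] 67 [array([629.8, -25.8]), array([638.2, -31.2]), array([645.4, -35.9]), array([659.2, -44.9])]
[269.4 225.2] 683 [array([692.2, -66.4]), array([699.4, -71.1]), array([705.7, -75.2]), array([717.7, -83. ])]
[275.7 214.2] 46 [array([673. , -39.1]), array([680.5, -44.2]), array([687.1, -48.7]), array([699.7, -57.4])]
[279.9 219. ] 22 [array([688.8, -36.7]), array([696. , -41.9]), array([702.4, -46.4]), array([714.5, -55.1])]
..............####.....................................####................
...............####...................................#####................
...............#####.................................#####.................
................#####...............................######.................
.................####.............................######...................
..................#######.......................########...................
..................###########...............##########.....................
................####################################.......................
..............#####....###########################.........................
.............####..........####################............................
..............##................########...................................
...........................................................................
...........................................................................
```

```bash
python3 -c "
from station import *
print(sign_off())"
```

```text
the job is handed in; nothing more can be done
None
```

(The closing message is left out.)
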